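# Hook the hot vial tray out of the block heater and shut the hood

## Robot

A 6-joint arm with a two-finger parallel gripper is mounted at the origin on the work surface. World frame = base frame: x ahead of the robot, y to its left, z up, the work surface at z = 0. Lengths are in m, angles in rad, forces in N, time in s.
With the tool pointing down it reaches from about 0.325 to 0.85 m from the base axis. Payload 15.5 kg.
Tool frame: the origin (TCP) lies at the very end of the fingers, on their centre line; the grasp point (between the pads) lies 19 mm behind it (arm.pinch_z is the distance from the TCP to the grasp point, in m); z points along the fingers, y is the direction in which the jaws open and shut (so a half turn about z gives the same grasp; the last joint's range is limited). The gripper opens to 91 mm and grips with 3 to 60 N. Pads are 32 mm wide; open, the fingers measure 118 mm over their backs; the gripper's body (76 mm by 178 mm) begins 60 mm behind the grasp point.
Start: joints at [-1.196, 0.494, 1.345, -0, 1.302, -0.096], TCP at [0.283, -0.557, 0.214] pointing down, gripper open.
Joint ranges: [-2.91, 2.91], [-0.82, 2.16], [0.22, 2.67], [-1.22, 4.37], [0.12, 2.79], [-3.08, 3.08]. Speed limits (rad/s): [1.89, 1.89, 2.57, 3.01, 3.01, 3.01].

## Interface

Orientations are given as [roll, pitch, yaw] about the fixed x, y, z axes, in that order (R = Rz(yaw) Ry(pitch) Rx(roll)).
In Python, from workcell import readout, eyes, arm gives the robot as it stands.
- The arm moves only by the tool send_rows, never from a script. Its argument "steps" is a list of rows, each an object with "translation": the shift along the tool's x, y, z normalised to -1 to 1, where 1 is 1000 mm, a list of three; "angular": the turn, a rotation vector about the tool's x, y, z normalised to -1 to 1, where 1 is 0.5 rad, a list of three; "claw": the gripper's target within -1 to 1 (fully open at 1, half-way at 0, shut at -1). A call has 1 to 8 rows; each row is the pose to reach, as a shift and turn from the pose commanded when the call began, along the tool's axes at that moment; what a row does not reach only later rows make up. A row lasts 1/12 s, in which the tool goes at most 41.7 mm and 7.16 degrees, less where a joint would pass 70% of its speed; a pose out of reach is approached as far as the arm can. A call with a number of a shift or a turn outside -1 to 1 is refused whole. A call with a gripper value outside its range is refused whole. The fingers move at their own pace and stop on an object; the grip force is fixed at half the most. Time passes only in rows, so rows that repeat a pose let the fingers close. It gives the time, the measured TCP pose, the force and the opening at its end, in the units of the state.
- readout.sense(): the state, without advancing time (a new reading comes with each control period).
- eyes.snapshot(name): name is "scene" or "side" or "wrist"; returns the picture (400x640x3 uint8, red, green, blue); there is no depth.
- eyes.camera_params(name): a dict with "fov_y" (degrees; the focal length in pixels is half the picture's height over the tangent of half this angle, whatever the lens; pixels are square), "cx", "cy" (the principal point, pixels), "rvec" (rotation vector, rad) and "tvec" (3), from world to camera coordinates, as OpenCV has them. Camera axes: x right, y down, z forward; pixel columns grow to the right and rows downward; lengths in m; the calibration is good to about 2 mm. A picture is of the moment at which its call begins: read the wrist's pose just before it. camera_params takes no time and is no camera call; for the wrist camera it gives the pose at the moment of the call.
- arm.close_job(): hands the job in, once; it reports no verdict.
The state is a dict: "clock": time; "q": joint angles; "dq": joint speeds; "joint_efforts": joint torques, N m; "eef_pos": TCP position; "tcp_rot": TCP orientation; "contact_force": force on the tool from outside, world axes, zero at the start; "torque": the same for the moment, N m; "width": finger opening in m.
Only numpy, scipy, OpenCV 4.12 (cv2) and the standard library are available. Lean on these libraries where they do the work, as an engineer would, in place of code of your own. Each camera call takes 0.05 s, during which the arm holds its last target.

## Task

The vial tray in the block heater is hot: take the pull hook from its rest, drop its bent tip into the loop on the tray's front and drag the tray out until all of it is clear of the heating bay and still sits wholly on the shelf in front, keeping it level and never touching it with the gripper or arm. Then put the hook back in both notches of its rest and shut the heater's hood fully. Leave the bottle, the jar and the tip box where they stand.

Things in the scene. Friction and masses are not known exactly. Their poses are not given: they have to be found in the camera images.
- heater: Block heater fixed to the bench: ivory walls on a grey base 320 x 170 x 30 high. Origin: bench level, centre of the bay's mouth; -x points out of the mouth, z up. Open-topped bay: x 0..115, inner width 140, floor 30 above the bench, walls to 105. Loading shelf: x -175..0, level with the bay floor, 10 high side rails, 140 between them.
- hood (a joint): Opening (rad) of the heater's dark see-through hood: 0 shut, 1.25 stop. Hinge along the heater's y at its rear. Panel 137 long (hinge to front, heater -x), 168 wide, 6 thick, front lip hanging 36 below it, 60 wide thumb tab 16 further out. A stiff hinge holds any angle; pressing the front edge down with 1 to 4 N shuts it. Shut, its top is 114 above the bench.
- hood_hinge (a point): Point on the hood's hinge axis, mid-width (heater x +125, z 108).
- hood_edge (a point): Point on the top (outer) face of the hood, mid-width, 130 from the hinge and 7 behind the front edge (tab not counted); moves with the hood.
- tray: Loose aluminium tray 100 (x) x 130 (y) x 28 high with a dark block of 12 fixed capped vials, 54 high in all, 0.3 to 0.65 kg. Origin: centre of the underside; slides flat. Its front is -x (as the heater's) and bears a fixed level loop of 6 mm wire, wire centre 20 above the underside, reaching 36 out from the front wall, 36 wide (to wire centres).
- loop (a point): Middle of the loop's opening (tray x -68, z 20). The opening is 33 long in x (from the tray's front wall) and 30 wide in y.
- hook: Loose pull hook, 0.15 kg. Origin: centre of the black handle, a bar 100 (x) x 18 (y) x 20 (z). From the handle's +x end an 8 mm thick steel rod runs along +x at z 0 to x 170, then bends straight down (-z). Axis x along the rod, z up as it lies on the rest.
- hook_tip (a point): Lower end of the hook's bent tip (hook x 170, z -40); the tip is 8 mm thick with a round end.
- rest: Aluminium hook rest fixed to the bench. Origin: centre of the underside; base 150 (x) x 70 x 8. Two posts, 10 thick, at x +-40, 42 wide, each with an upward-open notch 30 wide in y, floor 42 and cheek tops 54 above the bench. The handle lies along x in both notches, centre 52 above the bench, rod towards +x; it is free for fingers between the posts.
- reagent: Bystander: amber bottle, diameter 60, 130 high. Origin: centre of the underside.
- jar: Bystander: clear jar with grey cap, diameter 60, 65 high. Origin: centre of the underside.
- tipbox: Bystander: grey box with clear lid, 87 (x) x 122 (y) x 63 high. Origin: centre of the underside.
Mind the look-alikes: they are no part of the job. Several things have the shape of the hook; the one meant has the colours described above.

How it is judged:
By the outcome, as a careful person would: the job done as asked, in the order asked, and still so for the second after the job is handed in, with the robot touching nothing.
It also fails if it takes over 67 s, if anything falls off the work surface, if the arm or the gripper's body presses on something with over 40 N, if the wrist force passes 120 N, or if a joint passes its speed limit or range.

## Working session

There is one attempt and no reset: what is moved stays moved. The work goes in short steps, Python scripts to look and compute and a tool call to move; the robot and the scene stay as the last step left them, time stands still between calls to the robot, and variables do not carry over. Pictures are saved under pics/ and viewed, and the job is handed in when it is done.

Besides the shell and the picture viewer there is one more tool, called after "Request:" as a command line: name --argument value ..., lists and objects as JSON in quotes. send_rows: Moves the arm, as the interface text tells. Scaled input: -1 to 1 covers 1000 mm each way for a shift and 0.5 rad each way for a turn. Its arguments: {"type":"object","properties":{"steps":{"type":"array"}},"required":["steps"]}

```bash
mkdir -p pics; ls
python3 - <<'E'
from workcell import readout, eyes, arm
import cv2,numpy as np
print(readout.sense())
for n in ("scene","side","wrist"):
    print(n,eyes.camera_params(n))
    cv2.imwrite(f"pics/{n}0.png",eyes.snapshot(n)[:,:,::-1])
E
```

```text
pics
{'clock': 0.0, 'q': array([-1.19650215e+00,  4.94211550e-01,  1.34615457e+00,  1.15527015e-05,
        1.30251956e+00, -9.55321878e-02]), 'dq': array([-6.97286902e-04, -1.84049711e-04, -4.98290164e-05,  1.34188427e-04,
        9.42180622e-04, -6.92948825e-04]), 'joint_efforts': array([ 9.59542704e-04, -8.78816915e+01, -3.81852329e+01,  7.05486629e-02,
        5.34023833e-02, -9.62447120e-05]), 'eef_pos': array([ 0.28279796, -0.55690934,  0.2133127 ]), 'tcp_rot': array([-3.14030659e+00, -1.34422233e-04,  4.69823204e-01]), 'contact_force': array([-0.52239106, -0.52539425, -0.67117299]), 'torque': array([-0.01115433, -0.02154769,  0.00430597]), 'width': 0.09115743746127433}
scene {'fov_y': 47.33699316512184, 'cx': 321.8726323356784, 'cy': 199.68203136213748, 'rvec': array([ 1.84224197,  1.6214082 , -0.70209393]), 'tvec': array([-0.18107594, -0.28867123,  1.80220872])}
side {'fov_y': 55.58510577233594, 'cx': 317.10815059460583, 'cy': 200.09920963221828, 'rvec': array([ 0.7437089 , -2.67966967,  1.04551351]), 'tvec': array([0.53538871, 0.21895002, 1.05626335])}
wrist {'fov_y': 62.5716243947356, 'cx': 314.75695097075425, 'cy': 195.8230880372409, 'rvec': array([-2.50173804,  1.53539151,  0.18472309]), 'tvec': array([-0.62331577, -0.02542966,  0.38979145])}
```

View pics/scene0.png

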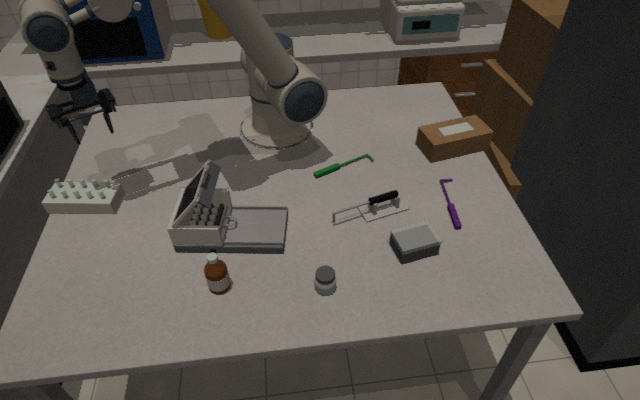

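View pics/side0.png

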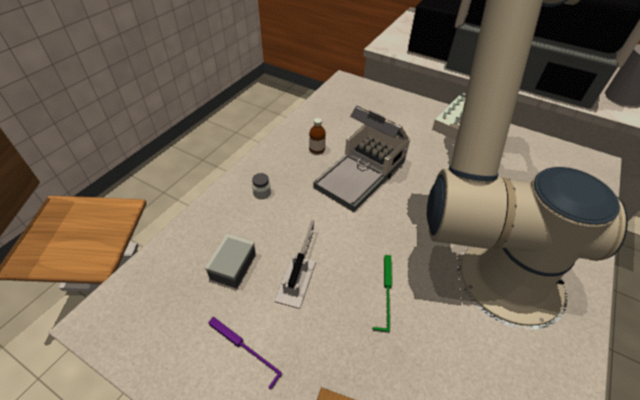

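View pics/wrist0.png

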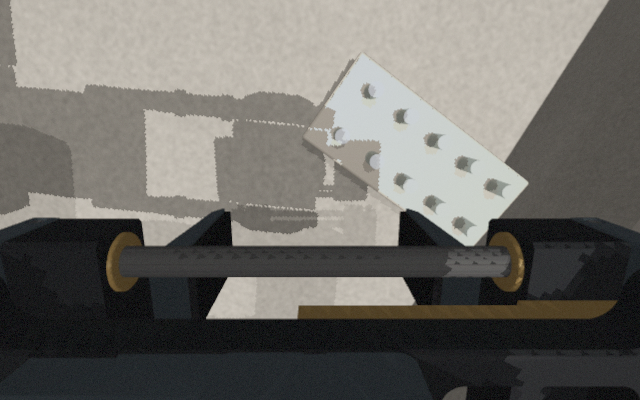

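Hook-shaped things in the scene picture: green (343,166), purple (451,203) and a black handle with a steel rod on an aluminium rest (370,205). The last fits the description. I'll check it in enlarged crops.

Run:
```python
import cv2
s=cv2.imread("pics/scene0.png");d=cv2.imread("pics/side0.png")
def c(im,x0,y0,w,h,k,n): cv2.imwrite("pics/"+n,cv2.resize(im[y0:y0+h,x0:x0+w],None,fx=k,fy=k,interpolation=cv2.INTER_CUBIC))
c(s,160,160,133,100,6,"c1.png"); c(s,320,180,100,60,8,"c2.png")
c(d,300,95,120,120,5,"c3.png"); c(d,265,210,70,100,6,"c4.png")
```

```text
(no output)
```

View pics/c1.png

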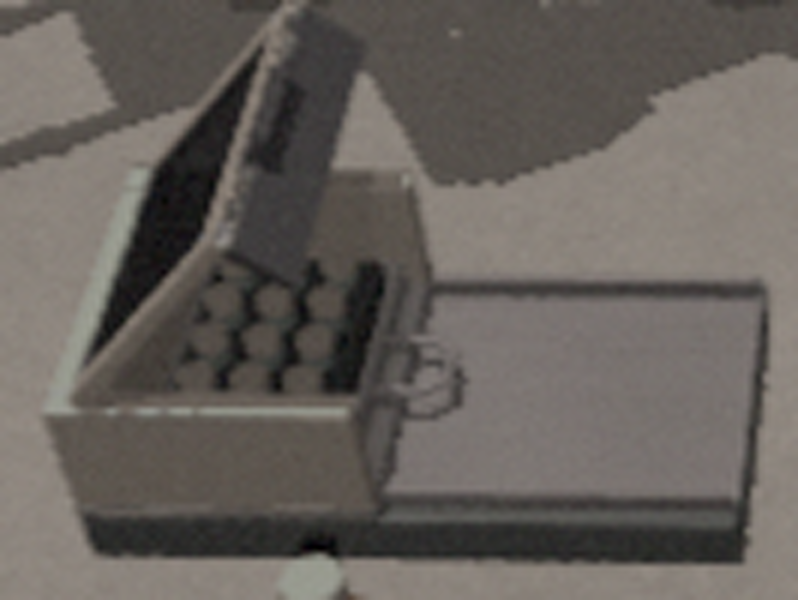

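View pics/c2.png

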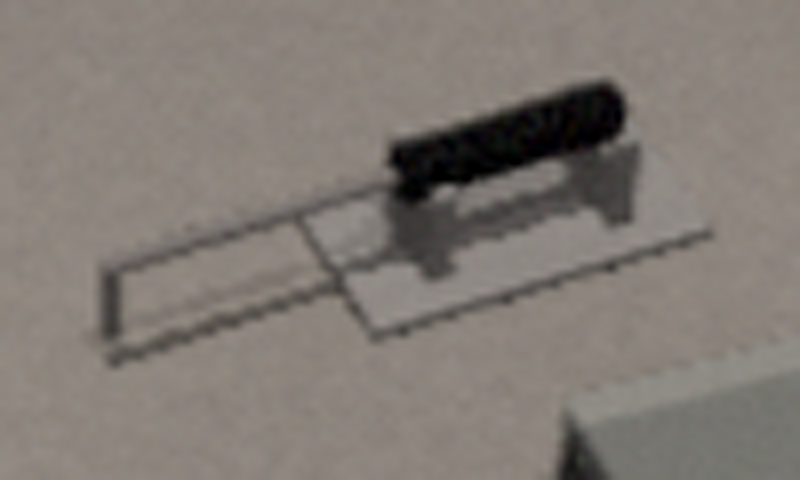

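View pics/c3.png

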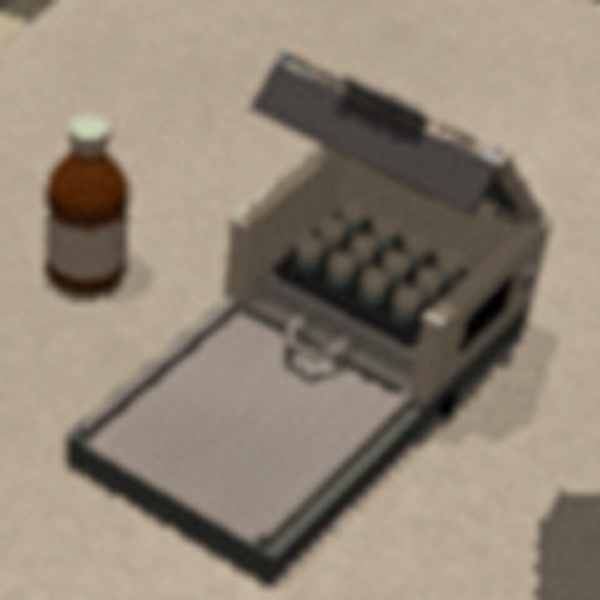

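View pics/c4.png

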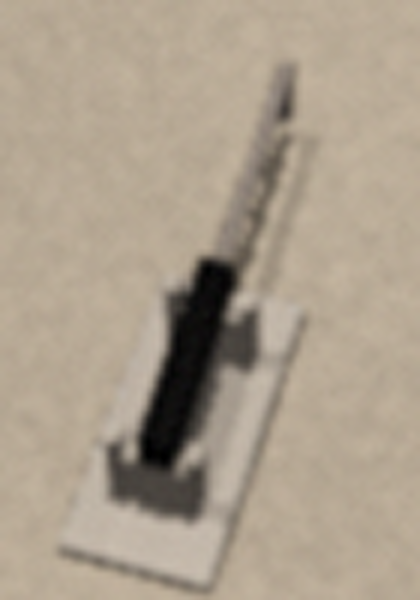

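The enlarged crop confirms the black handle and steel rod on the aluminium rest. Next I'll fit the poses.

```bash
cat > h.py <<'E'
import numpy as np,cv2
from scipy.optimize import least_squares
from scipy.spatial.transform import Rotation as R
P={"scene":{'fov_y': 47.33699316512184, 'cx': 321.8726323356784, 'cy': 199.68203136213748, 'rvec': np.array([ 1.84224197,  1.6214082 , -0.70209393]), 'tvec': np.array([-0.18107594, -0.28867123,  1.80220872])},
"side":{'fov_y': 55.58510577233594, 'cx': 317.10815059460583, 'cy': 200.09920963221828, 'rvec': np.array([ 0.7437089 , -2.67966967,  1.04551351]), 'tvec': np.array([0.53538871, 0.21895002, 1.05626335])}}
def proj(cam,pts):
    p=P[cam] if isinstance(cam,str) else cam
    f=200/np.tan(np.radians(p['fov_y']/2))
    K=np.array([[f,0,p['cx']],[0,f,p['cy']],[0,0,1]])
    return cv2.projectPoints(np.atleast_2d(np.asarray(pts,float)),p['rvec'],p['tvec'],K,None)[0][:,0]
def c2o(u,v,x0,y0,k): return (x0+(u+.5)/k-.5, y0+(v+.5)/k-.5)
def pl(pose,pts):
    x,y,a=pose[:3]; pts=np.atleast_2d(pts).astype(float)/1000
    c,s=np.cos(a),np.sin(a)
    return np.c_[x+c*pts[:,0]-s*pts[:,1], y+s*pts[:,0]+c*pts[:,1], pts[:,2]]
def fit(obs,x0,model=pl):
    def r(p): return np.concatenate([proj(c,model(p,m))[0]-np.array(uv) for c,m,uv in obs])
    s=least_squares(r,x0,loss='soft_l1',f_scale=1.0)
    return s.x, r(s.x).reshape(-1,2)
E
cat > f1.py <<'E'
from h import *
S=lambda u,v:c2o(u,v,160,160,6)
S2=lambda u,v:c2o(u,v,320,180,8)
D=lambda u,v:c2o(u,v,300,95,5)
D2=lambda u,v:c2o(u,v,265,210,6)
np.set_printoptions(precision=4,suppress=True)
obs=[("scene",(-175,85,0),S(745,562)),("scene",(145,85,0),S(97,552)),("scene",(-175,-85,40),S(765,285)),
("scene",(0,85,105),S(352,412)),("scene",(0,-85,105),S(410,178)),
("side",(-175,85,0),D(70,463)),("side",(-175,-85,0),D(268,583)),("side",(-175,-85,40),D(270,548)),("side",(-175,85,40),D(70,440)),
("side",(0,85,105),D(235,215)),("side",(0,-85,105),D(447,318))]
h,r=fit(obs,[.5,-.25,-1.57]);print("heater",h);print(r)
o=[("scene",(75,35,8),S2(375,333)),("scene",(-75,35,0),S2(712,235)),("scene",(75,-35,8),S2(298,215)),
("side",(-75,35,0),D2(60,550)),("side",(-75,-35,0),D2(210,590)),("side",(75,-35,8),D2(305,308))]
q,r=fit(o,[.5,.15,-1.57]);print("rest",q);print(r)
o=[("scene",(170,0,52),S2(110,270)),("scene",(170,0,12),S2(110,340)),("scene",(-50,0,52),S2(622,110)),
("side",(170,0,56),D2(288,65)),("side",(170,0,12),D2(286,122)),("side",(-50,0,42),D2(155,465))]
k,r=fit(o,q);print("hook",k);print(r)
def hood(p,m):
    m=np.array(m,float); t=p[0]; dx,dz=m[0],m[2]   # rotate so -x edge goes up
    return pl(h,(125+dx*np.cos(t)+dz*np.sin(t), m[1], 108-dx*np.sin(t)+dz*np.cos(t)))
o=[("scene",(-137,84,6),S(222,245)),("scene",(-137,84,-36),S(290,283)),("scene",(-137,-84,6),S(290,8)),("scene",(-137,-84,-36),S(362,45)),
("side",(-137,84,6),D(283,55)),("side",(-137,84,-36),D(255,105)),("side",(-137,-84,6),D(505,155)),("side",(-137,-84,-36),D(485,210))]
t,r=fit(o,[.8],hood);print("hood",t);print(r)
def tray(p,m):
    m=np.array(m,float)/1000;w=pl(p,m*1000);w[:,2]+=.03;return w
o=[("scene",(-86,0,20),S(463,380)),("scene",(-72,18,20),S(412,415)),("side",(-86,0,20),D(315,378)),("side",(-76,18,20),D(290,355)),("side",(-76,-18,20),D(345,350))]
g=pl(h,(60,0,0))[0]
T,r=fit(o,[g[0],g[1],h[2]],lambda p,m:tray([p[0],p[1],h[2]],m));print("tray",T);print(r)
c,s=np.cos(h[2]),np.sin(h[2]);d=T[:2]-h[:2];print("tray in heater",c*d[0]+s*d[1],-s*d[0]+c*d[1])
E
python3 f1.py
```

```text
heater [ 0.5377 -0.173  -1.7221]
[[-0.9461  0.2303]
 [-1.1316  0.2352]
 [-0.2872 -3.8993]
 [-0.835   0.1331]
 [ 0.2798 -2.021 ]
 [-1.2806  0.7283]
 [ 0.2701  1.6358]
 [ 1.0653  0.2786]
 [-1.129  -3.1495]
 [-1.0647  0.7334]
 [-0.9233  1.8784]]
rest [ 0.505   0.3149 -1.3022]
[[-0.3687 -0.2782]
 [-0.5964  0.4017]
 [-0.4829 -0.1218]
 [-0.5477  0.862 ]
 [ 0.0577  0.9712]
 [-0.3745 -0.8883]]
hook [ 0.5062  0.3117 -1.2932]
[[-0.4917 -0.4838]
 [-0.5685 -0.1592]
 [-0.8646 -0.3276]
 [-0.5084  0.1478]
 [-0.3501 -0.0977]
 [-0.7673  0.9012]]
hood [0.8714]
[[-2.044  -1.4593]
 [ 0.7079 -0.2939]
 [ 0.0075 -2.301 ]
 [ 0.634  -1.1101]
 [-0.2004 -0.5455]
 [-1.1208  0.8485]
 [ 0.2445  0.07  ]
 [-2.7766  1.0912]]
tray [ 0.5255 -0.2316 -1.7221]
[[-1.8562 -3.7032]
 [ 0.9616 -5.2194]
 [-1.8855 -4.4877]
 [ 0.4507 -3.7287]
 [-1.8058  1.9395]]
tray in heater 0.05972204625754934 -0.0032447443691112476
```

```bash
cat >> f1.py <<'E'
def draw(img,cam,x0,y0,w,hh,k,name,segs):
    im=cv2.resize(cv2.imread(img)[y0:y0+hh,x0:x0+w],None,fx=k,fy=k,interpolation=cv2.INTER_CUBIC)
    for a,b,col in segs:
        p=proj(cam,[a,b]); p=((p-[x0,y0]+.5)*k-.5)
        cv2.line(im,tuple(int(v) for v in p[0]),tuple(int(v) for v in p[1]),col,1,cv2.LINE_AA)
    cv2.imwrite(name,im)
def loop(ps,col): return [(ps[i],ps[(i+1)%len(ps)],col) for i in range(len(ps))]
def box(fn,x,y,z,col):
    s=[]
    for zz in z: s+=loop([fn((x[0],y[0],zz))[0],fn((x[1],y[0],zz))[0],fn((x[1],y[1],zz))[0],fn((x[0],y[1],zz))[0]],col)
    return s
if __name__=="__main__":
    H=lambda m:pl(h,m)
    s=box(H,(-175,145),(-85,85),(0,30),(0,0,255))+box(H,(0,115),(-70,70),(30,105),(0,255,0))+box(H,(-175,0),(-70,70),(30,40),(255,0,0))
    Tt=lambda m:tray([T[0],T[1],h[2]],m)
    s+=box(Tt,(-50,50),(-65,65),(0,28),(0,255,255))+loop([Tt(m)[0] for m in((-50,-18,20),(-86,-18,20),(-86,18,20),(-50,18,20))],(255,0,255))
    draw("pics/scene0.png","scene",160,160,133,100,6,"pics/o1.png",s)
    draw("pics/side0.png","side",300,95,120,120,5,"pics/o2.png",s)
E
python3 f1.py >/dev/null
```

```text
(no output)
```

View pics/o1.png

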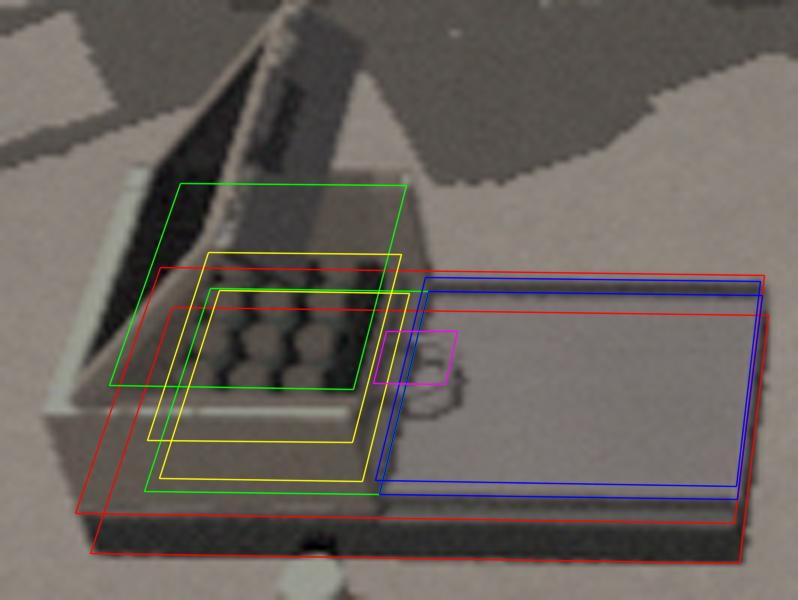

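View pics/o2.png

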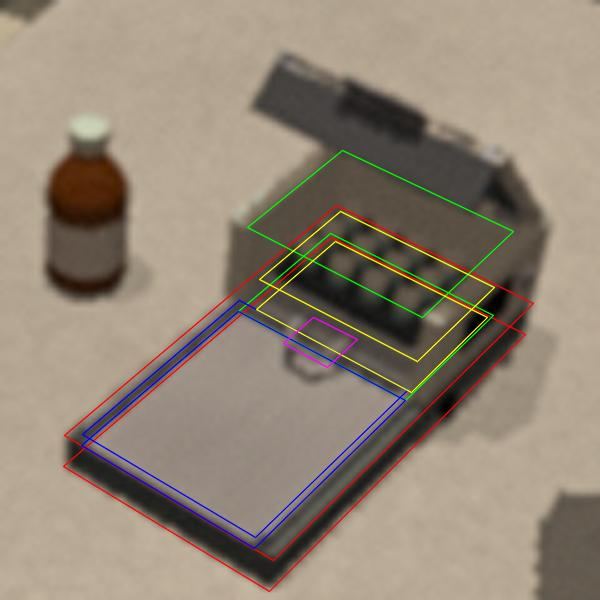

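Run:
```python
import cv2,numpy as np
a=cv2.imread("pics/scene0.png")[205:240,215:245];b=cv2.imread("pics/side0.png")[150:185,345:380]
for i,n in((a,"z1"),(b,"z2")):
    i=cv2.normalize(i,None,0,255,cv2.NORM_MINMAX)
    cv2.imwrite(f"pics/{n}.png",cv2.resize(i,None,fx=16,fy=16,interpolation=cv2.INTER_CUBIC))
```

```text
(no output)
```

View pics/z1.png

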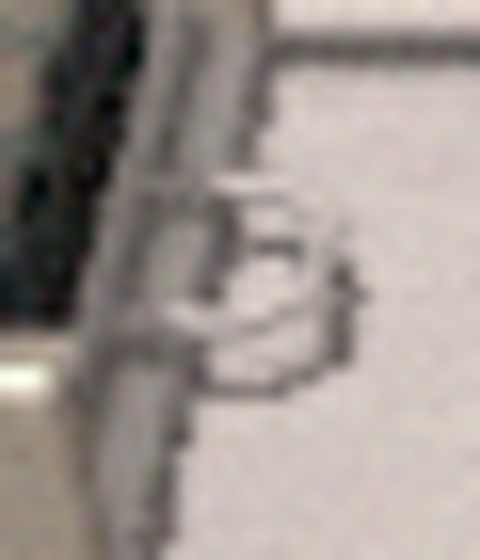

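View pics/z2.png

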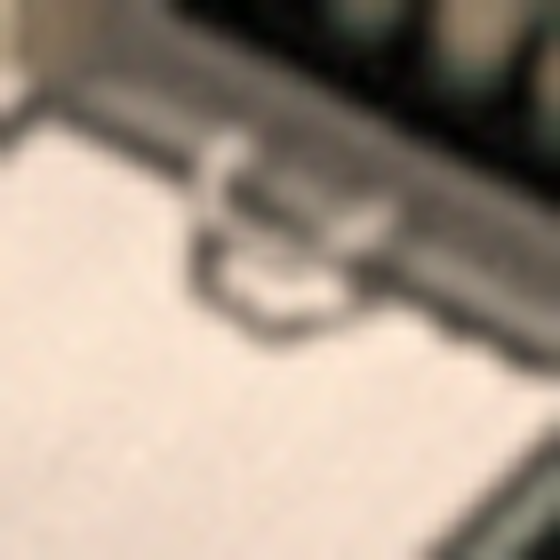

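```bash
cat > f2.py <<'E'
from f1 import *
A=lambda u,v:c2o(u,v,215,205,16)
B=lambda u,v:c2o(u,v,345,150,16)
o=[("scene",(-86,0,20),A(340,262)),("scene",(-50,-18,20),A(145,185)),("scene",(-50,18,20),A(112,325)),
("side",(-50,18,20),B(235,140)),("side",(-50,-18,20),B(390,210))]
print("-----")
T,r=fit(o,[g[0],g[1],h[2]],tray);print("tray",T);print(r)
c,s=np.cos(h[2]),np.sin(h[2]);d=T[:2]-h[:2];print("tray in heater",c*d[0]+s*d[1],-s*d[0]+c*d[1])
H=lambda m:pl(h,m)
s=box(H,(-175,145),(-85,85),(0,30),(0,0,255))+box(H,(-175,0),(-70,70),(30,40),(255,0,0))
Tt=lambda m:tray(T,m)
s+=box(Tt,(-50,50),(-65,65),(0,28),(0,255,255))+loop([Tt(m)[0] for m in((-50,-18,20),(-86,-18,20),(-86,18,20),(-50,18,20))],(255,0,255))
draw("pics/scene0.png","scene",190,195,60,60,10,"pics/o1.png",s)
draw("pics/side0.png","side",330,130,60,60,10,"pics/o2.png",s)
E
python3 f2.py | sed -n '/-----/,$p'
python3 -c "
import cv2,numpy as np
cv2.imwrite('pics/o3.png',np.hstack([cv2.resize(cv2.imread('pics/o%d.png'%i),(400,400)) for i in(1,2)]))"
```

```text
-----
tray [ 0.5341 -0.2303 -1.6953]
[[-0.3862 -0.2063]
 [ 0.7316  0.3535]
 [ 0.9022  0.3397]
 [ 0.982  -0.7018]
 [ 0.1153 -0.6583]]
tray in heater 0.057165114265313594 0.005158866363776235
```

View pics/o3.png

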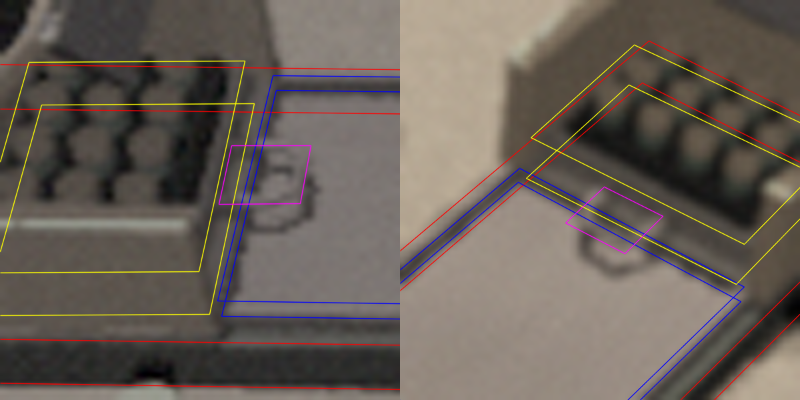

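```bash
cat >> h.py <<'E'
def back(cam,uv,z):
    p=P[cam] if isinstance(cam,str) else cam
    f=200/np.tan(np.radians(p['fov_y']/2)); Rm=cv2.Rodrigues(p['rvec'])[0]
    d=Rm.T@np.array([(uv[0]-p['cx'])/f,(uv[1]-p['cy'])/f,1]); c=-Rm.T@p['tvec']
    return c+d*(z-c[2])/d[2]
def go(pos,yaw,st=None):
    """print row numbers from current measured pose to world tcp pos + yaw (tool down)"""
    from workcell import readout
    st=st or readout.sense()
    R0=R.from_euler('xyz',st['tcp_rot']); R1=R.from_euler('xyz',[np.pi,0,yaw])
    t=R0.inv().apply(np.array(pos)-st['eef_pos']); w=(R0.inv()*R1).as_rotvec()
    print("trans",np.round(t,4),"ang/0.5",np.round(w/.5,4),"dist",round(np.linalg.norm(t),4),"clk",round(st['clock'],2))
E
python3 - <<'E'
from h import *
print("jar",back("scene",(325,271),.065),back("side",(261,179),.065))
print("box",back("scene",(415,236),.063),back("side",(233,255),.063))
print("bottle",back("scene",(212,254),.13),back("side",(318,123),.13))
print("green",back("scene",(316,174),.01),back("scene",(372,157),.01))
go((.400,-.1,.36),.97)
E
```

```text
jar [0.77646445 0.09568578 0.065     ] [0.77554599 0.09362265 0.065     ]
box [0.68589733 0.36516891 0.063     ] [0.66890885 0.36538157 0.063     ]
bottle [ 0.73398218 -0.19080127  0.13      ] [ 0.72811079 -0.18070612  0.13      ]
green [0.31808934 0.12285716 0.01      ] [0.25210461 0.33318023 0.01      ]
trans [ 0.3114 -0.3546 -0.1462] ang/0.5 [-1.6000e-03 -6.0000e-04 -1.0004e+00] dist 0.494 clk 0.15
```

Request:
send_rows --steps '[{"translation": [0.04,-0.04,-0.1],"angular": [0,0,-0.3],"claw": 1},{"translation": [0.311,-0.355,-0.146],"angular": [0,0,-1],"claw": 1},{"translation": [0.311,-0.355,-0.146],"angular": [0,0,-1],"claw": 1},{"translation": [0.311,-0.355,-0.146],"angular": [0,0,-1],"claw": 1},{"translation": [0.311,-0.355,-0.146],"angular": [0,0,-1],"claw": 1},{"translation": [0.311,-0.355,-0.146],"angular": [0,0,-1],"claw": 1},{"translation": [0.311,-0.355,-0.146],"angular": [0,0,-1],"claw": 1},{"translation": [0.311,-0.355,-0.146],"angular": [0,0,-1],"claw": 1}]'

```text
clock: 0.82
eef_pos: [0.3583, -0.261, 0.3194]
tcp_rot: [-3.142, -0.0, 0.969]
contact_force: [0.6, -0.4, 0.6]
width: 0.0914
```

Run:
```python
from h import *
go((.49,.2,.30),1.42)
```

```text
trans [ 0.4546 -0.1523  0.0195] ang/0.5 [-1.000e-04 -2.000e-04 -9.012e-01] dist 0.4798 clk 0.82
```

Request:
send_rows --steps '[{"translation": [0.455,-0.152,0.02],"angular": [0,0,-0.9],"claw": 1},{"translation": [0.455,-0.152,0.02],"angular": [0,0,-0.9],"claw": 1},{"translation": [0.455,-0.152,0.02],"angular": [0,0,-0.9],"claw": 1},{"translation": [0.455,-0.152,0.02],"angular": [0,0,-0.9],"claw": 1},{"translation": [0.455,-0.152,0.02],"angular": [0,0,-0.9],"claw": 1},{"translation": [0.455,-0.152,0.02],"angular": [0,0,-0.9],"claw": 1},{"translation": [0.455,-0.152,0.02],"angular": [0,0,-0.9],"claw": 1},{"translation": [0.455,-0.152,0.02],"angular": [0,0,-0.9],"claw": 1}]'

```text
clock: 1.48
eef_pos: [0.45, 0.0595, 0.3052]
tcp_rot: [3.141, 0.0, 1.42]
contact_force: [2.0, -1.0, -0.6]
width: 0.0912
```

Run:
```python
from h import *
go((.506,.312,.25),1.849)
```

```text
trans [0.2581 0.0174 0.0552] ang/0.5 [ 3.000e-04  2.000e-04 -8.582e-01] dist 0.2645 clk 1.48
```

Request:
send_rows --steps '[{"translation": [0.258,0.017,0.055],"angular": [0,0,-0.858],"claw": 1},{"translation": [0.258,0.017,0.055],"angular": [0,0,-0.858],"claw": 1},{"translation": [0.258,0.017,0.055],"angular": [0,0,-0.858],"claw": 1},{"translation": [0.258,0.017,0.055],"angular": [0,0,-0.858],"claw": 1},{"translation": [0.258,0.017,0.055],"angular": [0,0,-0.858],"claw": 1},{"translation": [0.258,0.017,0.055],"angular": [0,0,-0.858],"claw": 1},{"translation": [0.258,0.017,0.055],"angular": [0,0,-0.858],"claw": 1},{"translation": [0.258,0.017,0.055],"angular": [0,0,-0.858],"claw": 1}]'

```text
clock: 2.15
eef_pos: [0.5054, 0.3128, 0.2486]
tcp_rot: [-3.14, -0.0, 1.852]
contact_force: [-1.0, -0.7, -0.4]
width: 0.0914
```

Run:
```python
from h import *
from workcell import eyes,readout
import pickle
p=eyes.camera_params("wrist"); im=eyes.snapshot("wrist")[:,:,::-1]
pickle.dump(p,open("w1.pkl","wb"));cv2.imwrite("pics/w1.png",im)
print(readout.sense()['eef_pos'],readout.sense()['tcp_rot'])
```

```text
[0.50532077 0.3108843  0.24915791] [-3.14003418e+00  3.21909960e-04  1.85097227e+00]
```

View pics/w1.png

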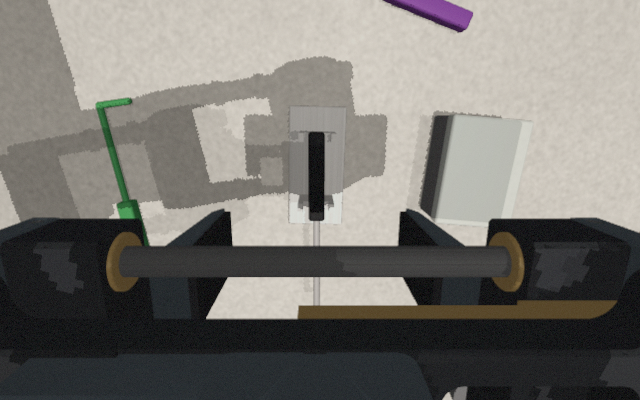

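Run:
```python
import cv2
i=cv2.imread("pics/w1.png")[95:235,270:365]
cv2.imwrite("pics/w1c.png",cv2.resize(cv2.convertScaleAbs(i,alpha=1.5),None,fx=4.2,fy=4.2,interpolation=cv2.INTER_CUBIC))
```

```text
(no output)
```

View pics/w1c.png

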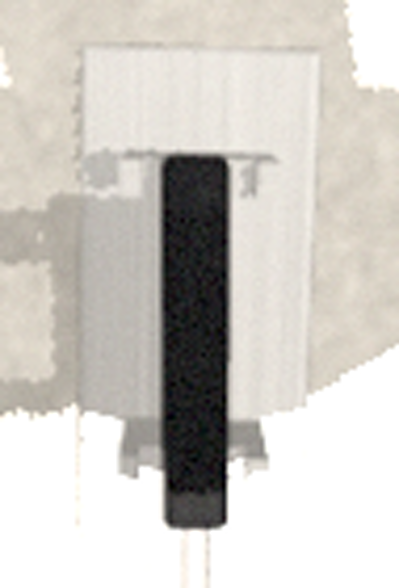

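Run:
```python
from h import *
import pickle
p=pickle.load(open("w1.pkl","rb"))
f=lambda u,v,z:back(p,c2o(u,v,270,95,4.2),z)
a,b=f(195,155,.062),f(194,492,.062)
print(a,b,np.linalg.norm(a-b),(a+b)/2, np.arctan2(*(b-a)[[1,0]]))
c,d=f(82,47,.008),f(322,52,.008); print(c,d,np.linalg.norm(c-d),np.arctan2(*(d-c)[[1,0]])-np.pi/2)
m=(c+d)/2; th=np.arctan2(*(d-c)[[1,0]])-np.pi/2; print("rest",m+.075*np.array([np.cos(th),np.sin(th),0]))
e=(a+b)/2; go((e[0],e[1],.12),np.arctan2(*(b-a)[[1,0]])+np.pi)
```

```text
[0.49296887 0.36248313 0.062     ] [0.51744822 0.27696102 0.062     ] 0.08895656029811223 [0.50520855 0.31972208 0.062     ] -1.2920161328445308
[0.45413039 0.3805345  0.008     ] [0.52069787 0.39829531 0.008     ] 0.06889612505624353 -1.3100609951677036
rest [0.50674846 0.31694985 0.008     ]
trans [0.0086 0.0025 0.1292] ang/0.5 [-0.0031  0.0006  0.0028] dist 0.1295 clk 2.2
```

Run:
```python
from h import *
go((.5065,.3145,.033),1.847)
```

```text
trans [0.0032 0.0025 0.2162] ang/0.5 [-0.0031  0.0007  0.0079] dist 0.2162 clk 2.2
```

Request:
send_rows --steps '[{"translation": [0.003,0.003,0.04],"angular": [0,0,0.006],"claw": 1},{"translation": [0.003,0.003,0.08],"angular": [0,0,0.006],"claw": 1},{"translation": [0.003,0.003,0.12],"angular": [0,0,0.006],"claw": 1},{"translation": [0.003,0.003,0.15],"angular": [0,0,0.006],"claw": 1},{"translation": [0.003,0.003,0.175],"angular": [0,0,0.006],"claw": 1},{"translation": [0.003,0.003,0.195],"angular": [0,0,0.006],"claw": 1},{"translation": [0.003,0.003,0.21],"angular": [0,0,0.006],"claw": 1},{"translation": [0.003,0.003,0.215],"angular": [0,0,0.006],"claw": 1}]'

```text
clock: 2.87
eef_pos: [0.5068, 0.3117, 0.0335]
tcp_rot: [-3.139, 0.001, 1.845]
contact_force: [-0.9, 0.5, -0.0]
width: 0.0909
```

Request:
send_rows --steps '[{"translation": [0,0,0],"angular": [0,0,0],"claw": 1},{"translation": [0,0,0],"angular": [0,0,0],"claw": -0.4},{"translation": [0,0,0],"angular": [0,0,0],"claw": -1},{"translation": [0,0,0],"angular": [0,0,0],"claw": -1},{"translation": [0,0,0],"angular": [0,0,0],"claw": -1},{"translation": [0,0,0],"angular": [0,0,0],"claw": -1},{"translation": [0,0,0],"angular": [0,0,0],"claw": -1},{"translation": [0,0,0],"angular": [0,0,0],"claw": -1}]'

```text
clock: 3.53
eef_pos: [0.5078, 0.3135, 0.0354]
tcp_rot: [3.141, -0.0, 1.846]
contact_force: [0.4, -0.2, -0.9]
width: 0.0471
```

Run:
```python
from h import *
from workcell import eyes,readout
import pickle
print(readout.sense()['width'],readout.sense()['eef_pos'],readout.sense()['tcp_rot'])
im=np.vstack([eyes.snapshot("side")[200:320,240:360][:,:,::-1],eyes.snapshot("scene")[170:250,315:435][:,:,::-1]])
cv2.imwrite("pics/g1.png",cv2.resize(im,None,fx=3,fy=3))
```

```text
0.047062755376373035 [0.50777568 0.3135268  0.03535186] [ 3.14143201e+00 -2.57327725e-05  1.84591278e+00]
```

View pics/g1.png

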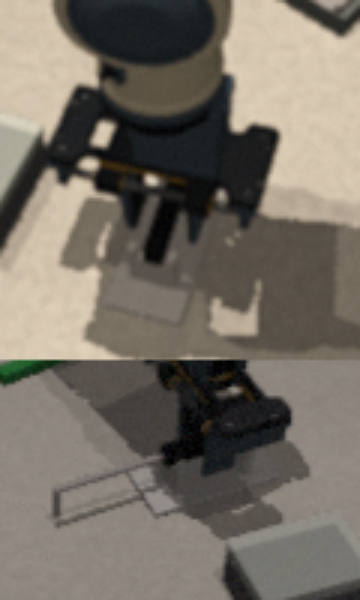

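Request:
send_rows --steps '[{"translation": [0,0,0],"angular": [0,0,0],"claw": -1},{"translation": [0,0,0],"angular": [0,0,0],"claw": -1},{"translation": [0,0,0],"angular": [0,0,0],"claw": -1},{"translation": [0,0,0],"angular": [0,0,0],"claw": -1},{"translation": [0,0,0],"angular": [0,0,0],"claw": -1},{"translation": [0,0,0],"angular": [0,0,0],"claw": -1},{"translation": [0,0,0],"angular": [0,0,0],"claw": -1},{"translation": [0,0,0],"angular": [0,0,0],"claw": -1}]'

```text
clock: 4.3
eef_pos: [0.5077, 0.3134, 0.0351]
tcp_rot: [-3.141, 0.0, 1.846]
contact_force: [0.0, -0.3, -0.6]
width: 0.0177
```

Request:
send_rows --steps '[{"translation": [0,0,-0.01],"angular": [0,0,0],"claw": -1},{"translation": [0,0,-0.03],"angular": [0,0,0],"claw": -1},{"translation": [0,0,-0.05],"angular": [0,0,0],"claw": -1},{"translation": [0,0,-0.07],"angular": [0,0,0],"claw": -1},{"translation": [0,0,-0.09],"angular": [0,0,0],"claw": -1},{"translation": [0,0,-0.1],"angular": [0,0,0],"claw": -1},{"translation": [0,0,-0.1],"angular": [0,0,0],"claw": -1}]'

```text
clock: 4.88
eef_pos: [0.5089, 0.314, 0.1378]
tcp_rot: [3.138, -0.001, 1.846]
contact_force: [0.2, 0.6, -1.1]
width: 0.0178
```

Run:
```python
from h import *
from workcell import eyes,readout
s=readout.sense();print(s['width'],s['eef_pos'],s['tcp_rot'])
a=eyes.snapshot("side")[190:310,220:370][:,:,::-1];b=eyes.snapshot("scene")[140:260,295:445][:,:,::-1]
cv2.imwrite("pics/a2.png",a);cv2.imwrite("pics/b2.png",b)
cv2.imwrite("pics/g2.png",cv2.resize(np.hstack([a,b]),None,fx=2.6,fy=2.6,interpolation=cv2.INTER_CUBIC))
x,r,_=0,0,0
from f2 import h as H,T
print("heater",H,"tray",T)
```

```text
0.017810125642323878 [0.50891548 0.31403646 0.13775375] [ 3.13761923e+00 -7.04633332e-04  1.84582814e+00]
heater [ 0.5377 -0.173  -1.7221]
[[-0.9461  0.2303]
 [-1.1316  0.2352]
 [-0.2872 -3.8993]
 [-0.835   0.1331]
 [ 0.2798 -2.021 ]
 [-1.2806  0.7283]
 [ 0.2701  1.6358]
 [ 1.0653  0.2786]
 [-1.129  -3.1495]
 [-1.0647  0.7334]
 [-0.9233  1.8784]]
rest [ 0.505   0.3149 -1.3022]
[[-0.3687 -0.2782]
 [-0.5964  0.4017]
 [-0.4829 -0.1218]
 [-0.5477  0.862 ]
 [ 0.0577  0.9712]
 [-0.3745 -0.8883]]
hook [ 0.5062  0.3117 -1.2932]
[[-0.4917 -0.4838]
 [-0.5685 -0.1592]
 [-0.8646 -0.3276]
 [-0.5084  0.1478]
 [-0.3501 -0.0977]
 [-0.7673  0.9012]]
hood [0.8714]
[[-2.044  -1.4593]
 [ 0.7079 -0.2939]
 [ 0.0075 -2.301 ]
 [ 0.634  -1.1101]
 [-0.2004 -0.5455]
 [-1.1208  0.8485]
 [ 0.2445  0.07  ]
 [-2.7766  1.0912]]
tray [ 0.5255 -0.2316 -1.7221]
[[-1.8562 -3.7032]
 [ 0.9616 -5.2194]
 [-1.8855 -4.4877]
 [ 0.4507 -3.7287]
 [-1.8058  1.9395]]
tray in heater 0.05972204625754934 -0.0032447443691112476
-----
tray [ 0.5341 -0.2303 -1.6953]
[[-0.3862 -0.2063]
 [ 0.7316  0.3535]
 [ 0.9022  0.3397]
 [ 0.982  -0.7018]
 [ 0.1153 -0.6583]]
tray in heater 0.057165114265313594 0.005158866363776235
heater [ 0.5377 -0.173  -1.7221] tray [ 0.5341 -0.2303 -1.6953]
```

View pics/g2.png

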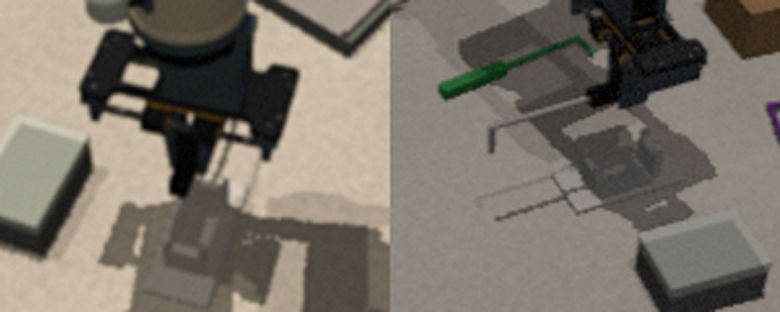

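```bash
sed -i 's/^print/#print/; s/;print([^;]*)//g' f1.py
python3 - <<'E'
from h import *
tip=np.array([.509+.046,.314-.1636,.115]);print(proj("scene",tip),"seen 333.8 198.5; bend",proj("scene",tip+[0,0,.04]),"seen",295+100/2.6,140+127/2.6)
go((.567,.006,.118),1.432)
E
```

```text
[[333.79122321 198.21174627]] seen 333.8 198.5; bend [[333.89441356 188.13142346]] seen 333.46153846153845 188.84615384615384
trans [-0.312  -0.0263  0.017 ] ang/0.5 [ 2.000e-04 -1.000e-04  8.275e-01] dist 0.3135 clk 4.98
```

Request:
send_rows --steps '[{"translation": [-0.04,-0.003,0],"angular": [0,0,0.1],"claw": -1},{"translation": [-0.08,-0.007,0],"angular": [0,0,0.22],"claw": -1},{"translation": [-0.12,-0.01,0],"angular": [0,0,0.34],"claw": -1},{"translation": [-0.16,-0.013,0],"angular": [0,0,0.46],"claw": -1},{"translation": [-0.2,-0.017,0],"angular": [0,0,0.58],"claw": -1},{"translation": [-0.24,-0.02,0],"angular": [0,0,0.7],"claw": -1},{"translation": [-0.27,-0.023,0.01],"angular": [0,0,0.8],"claw": -1},{"translation": [-0.29,-0.025,0.012],"angular": [0,0,0.827],"claw": -1}]'

```text
clock: 5.65
eef_pos: [0.5617, 0.0245, 0.1209]
tcp_rot: [-3.139, 0.001, 1.427]
contact_force: [-0.9, 1.1, -1.3]
width: 0.0174
```

Run:
```python
from h import *
go((.567,.006,.118),1.432)
```

```text
trans [-0.0176  0.0079  0.0029] ang/0.5 [-0.0054  0.0013 -0.0097] dist 0.0195 clk 5.65
```

Request:
send_rows --steps '[{"translation": [-0.01,0.003,0.002],"angular": [0,0,-0.004],"claw": -1},{"translation": [-0.017,0.006,0.002],"angular": [0,0,-0.006],"claw": -1},{"translation": [-0.017,0.006,0.002],"angular": [0,0,-0.006],"claw": -1},{"translation": [-0.017,0.006,0.002],"angular": [0,0,-0.006],"claw": -1}]'

```text
clock: 5.98
eef_pos: [0.5659, 0.0106, 0.1209]
tcp_rot: [-3.141, -0.0, 1.436]
contact_force: [-0.4, -0.6, -1.9]
width: 0.0181
```

Run:
```python
from h import *
from workcell import eyes,readout
s=readout.sense();print(s['width'],s['eef_pos'],s['tcp_rot'])
a=eyes.snapshot("side")[:,:,::-1];b=eyes.snapshot("scene")[:,:,::-1]
cv2.imwrite("pics/a3.png",a);cv2.imwrite("pics/b3.png",b)
f=lambda i,x,y:cv2.resize(i[y:y+50,x:x+50],None,fx=8,fy=8,interpolation=cv2.INTER_CUBIC)
cv2.imwrite("pics/g3.png",np.hstack([f(a,340,130),f(b,205,185)]))
```

```text
0.018095504978526484 [0.56586851 0.01061759 0.1208929 ] [-3.14098769e+00 -1.93524197e-04  1.43587750e+00]
```

View pics/g3.png

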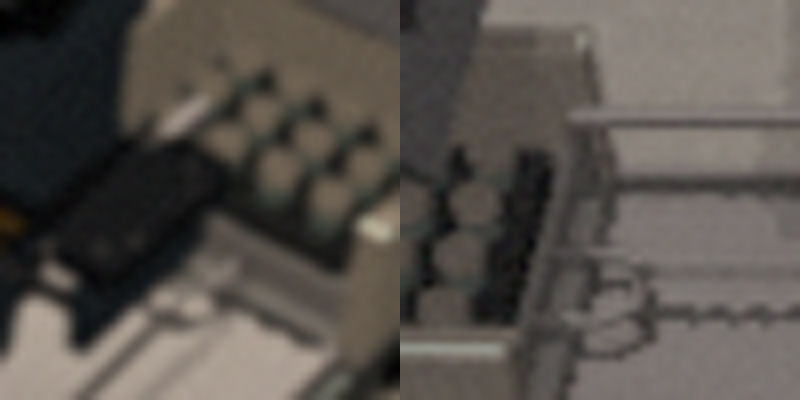

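View pics/b3.png

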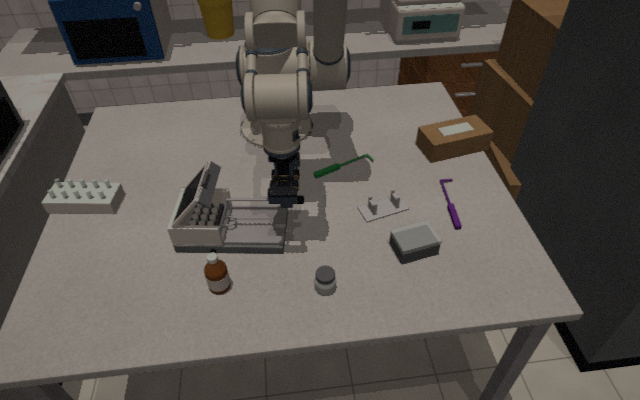

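Run:
```python
from h import *
b=np.array([.543,-.158,.138]);print("bend",proj("scene",b),"seen 226.2 199.4;",proj("side",b),"tip scene",proj("scene",b-[0,0,.04]))
L=np.array([.5435,-.163,.05])
u=proj("scene",L)[0];print("loop c",u,((u-[205,185])*8+[400,0]))
for m in ((-50,18),(-86,18),(-86,0),(-86,-18),(-50,-18),(-68,0)):
    a=-1.71;m=np.array(m)/1000
    w=np.array([.5341+np.cos(a)*m[0]-np.sin(a)*m[1],-.2303+np.sin(a)*m[0]+np.cos(a)*m[1],.05])
    print(m,w,(proj("scene",w)[0]-[205,185])*8+[400,0],(proj("side",w)[0]-[340,130])*8)
```

```text
bend [[226.45303864 199.47392544]] seen 226.2 199.4; [[363.9060997  143.00369044]] tip scene [[228.5844294  209.35300201]]
loop c [229.3388483  220.95977759] [594.71078638 287.67822071]
[-0.05   0.018] [ 0.55886361 -0.18328124  0.05      ] [538.53612019 322.8188933 ] [160.58905617 219.69148119]
[-0.086  0.018] [ 0.56385877 -0.14762948  0.05      ] [635.33360586 323.2804618 ] [113.03010071 262.81370074]
[-0.086  0.   ] [ 0.54603289 -0.14513189  0.05      ] [642.77545685 287.95503783] [148.01500553 281.21314496]
[-0.086 -0.018] [ 0.52820701 -0.14263431  0.05      ] [650.07714256 253.29495882] [183.40091947 299.82348999]
[-0.05  -0.018] [ 0.52321184 -0.17828608  0.05      ] [555.09448335 252.87726265] [230.44792128 255.66267937]
[-0.068  0.   ] [ 0.54353531 -0.16295778  0.05      ] [594.822546   287.73535456] [171.84531251 259.23171604]
```

Run:
```python
from h import *
go((.5665,.006,.060),1.434)
```

```text
trans [-0.005   0.0013  0.0612] ang/0.5 [-0.0004 -0.0004  0.0054] dist 0.0614 clk 6.08
```

Request:
send_rows --steps '[{"translation": [-0.005,0.001,0],"angular": [0,0,0],"claw": -1},{"translation": [-0.005,0.001,0.01],"angular": [0,0,0],"claw": -1},{"translation": [-0.005,0.001,0.02],"angular": [0,0,0],"claw": -1},{"translation": [-0.005,0.001,0.03],"angular": [0,0,0],"claw": -1},{"translation": [-0.005,0.001,0.035],"angular": [0,0,0],"claw": -1},{"translation": [-0.005,0.001,0.035],"angular": [0,0,0],"claw": -1}]'

```text
clock: 6.58
eef_pos: [0.5653, 0.005, 0.0844]
tcp_rot: [-3.139, 0.0, 1.435]
contact_force: [-0.7, 0.5, -1.8]
width: 0.0181
```

Run:
```python
from h import *
from workcell import eyes,readout
s=readout.sense();print(s['width'],s['eef_pos'],s['tcp_rot'],s['contact_force'])
b=eyes.snapshot("scene")[:,:,::-1]
cv2.imwrite("pics/b4.png",b)
f=lambda i,x,y:cv2.resize(i[y:y+50,x:x+50],None,fx=10,fy=10,interpolation=cv2.INTER_CUBIC)
cv2.imwrite("pics/g4.png",f(b,205,185))
go((.5665,.006,.060),1.434)
```

```text
0.018133712474400324 [0.56533446 0.0050098  0.0843788 ] [-3.13879855e+00  7.86075709e-05  1.43538115e+00] [-0.68497857  0.50938862 -1.79504774]
trans [0.0011 0.0006 0.0252] ang/0.5 [-0.0038  0.0001  0.0026] dist 0.0252 clk 6.63
```

View pics/g4.png

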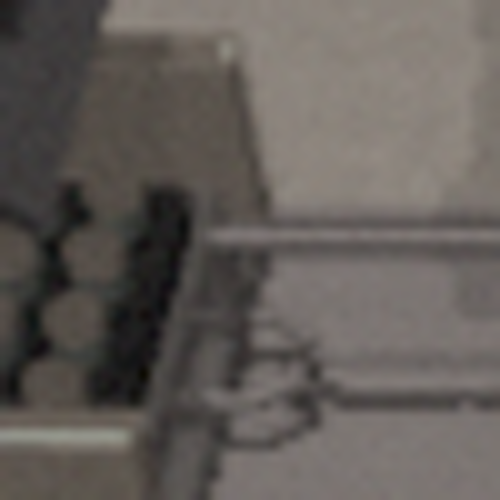

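Request:
send_rows --steps '[{"translation": [0.001,0.001,0.006],"angular": [0,0,0],"claw": -1},{"translation": [0.001,0.001,0.012],"angular": [0,0,0],"claw": -1},{"translation": [0.001,0.001,0.018],"angular": [0,0,0],"claw": -1},{"translation": [0.001,0.001,0.024],"angular": [0,0,0],"claw": -1},{"translation": [0.001,0.001,0.025],"angular": [0,0,0],"claw": -1}]'

```text
clock: 7.05
eef_pos: [0.5669, 0.0057, 0.06]
tcp_rot: [-3.14, 0.0, 1.435]
contact_force: [-0.0, 0.2, -1.9]
width: 0.0175
```

Run:
```python
from h import *
from workcell import eyes,readout
s=readout.sense();print(s['width'],s['eef_pos'],s['tcp_rot'],s['contact_force'])
b=eyes.snapshot("scene")[:,:,::-1]
cv2.imwrite("pics/b5.png",b)
f=lambda i,x,y:cv2.resize(i[y:y+50,x:x+50],None,fx=10,fy=10,interpolation=cv2.INTER_CUBIC)
cv2.imwrite("pics/g5.png",f(b,205,185))
# pull by: heater dir -x
```

```text
0.01754289286959059 [0.56690891 0.00572916 0.05998289] [-3.14012737e+00  5.50490699e-05  1.43530162e+00] [-0.01096308  0.16696768 -1.86139801]
```

View pics/g5.png

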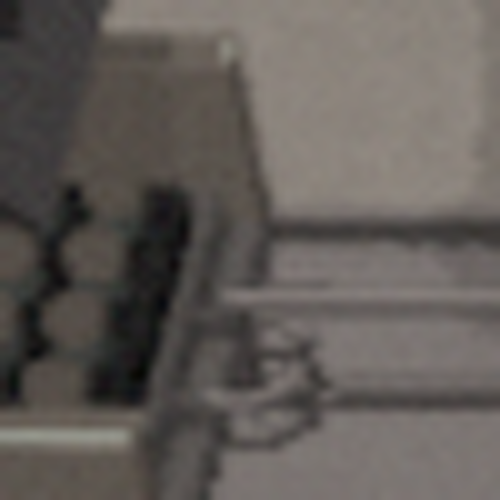

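Request:
send_rows --steps '[{"translation": [0.004,0,0],"angular": [0,0,0],"claw": -1},{"translation": [0.008,0,0],"angular": [0,0,0],"claw": -1},{"translation": [0.014,0,0],"angular": [0,0,0],"claw": -1},{"translation": [0.022,0,0],"angular": [0,0,0],"claw": -1},{"translation": [0.03,0,0],"angular": [0,0,0],"claw": -1},{"translation": [0.038,0.001,0],"angular": [0,0,0],"claw": -1},{"translation": [0.046,0.001,0],"angular": [0,0,0],"claw": -1},{"translation": [0.05,0.001,0],"angular": [0,0,0],"claw": -1}]'

```text
clock: 7.77
eef_pos: [0.5755, 0.0564, 0.0612]
tcp_rot: [3.141, -0.0, 1.436]
contact_force: [-0.9, -3.1, -1.7]
width: 0.0178
```

Run:
```python
from h import *
from workcell import eyes,readout
s=readout.sense();print(s['width'],s['eef_pos'],s['tcp_rot'],s['contact_force'])
b=eyes.snapshot("scene")[:,:,::-1]
cv2.imwrite("pics/b6.png",b)
f=lambda i,x,y:cv2.resize(i[y:y+70,x:x+110],None,fx=7,fy=7,interpolation=cv2.INTER_CUBIC)
cv2.imwrite("pics/g6.png",f(b,190,185))
```

```text
0.01780969970687614 [0.57547057 0.05640579 0.061245  ] [ 3.14138356e+00 -8.85337255e-05  1.43612352e+00] [-0.87388117 -3.09242019 -1.67736628]
```

View pics/g6.png

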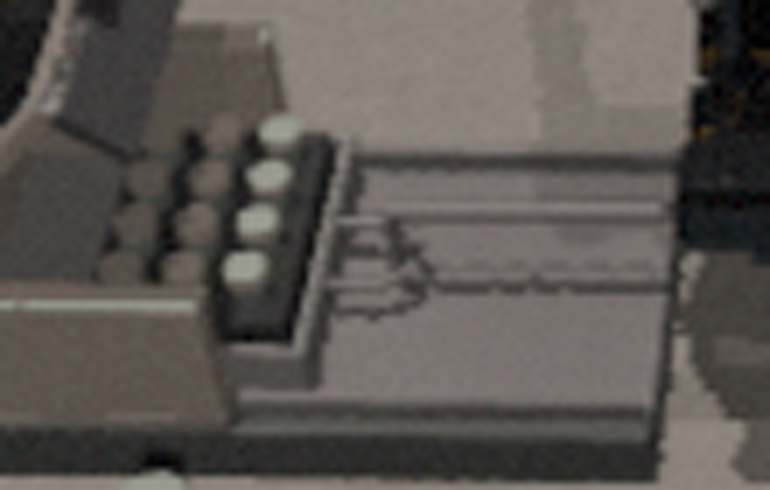

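Request:
send_rows --steps '[{"translation": [0.008,0,0],"angular": [0,0,0],"claw": -1},{"translation": [0.018,0,0],"angular": [0,0,0],"claw": -1},{"translation": [0.028,0,0],"angular": [0,0,0],"claw": -1},{"translation": [0.038,0,0],"angular": [0,0,0],"claw": -1},{"translation": [0.048,0,0],"angular": [0,0,0],"claw": -1},{"translation": [0.056,0,0],"angular": [0,0,0],"claw": -1},{"translation": [0.062,0.001,0],"angular": [0,0,0],"claw": -1},{"translation": [0.068,0.001,0],"angular": [0,0,0],"claw": -1}]'

```text
clock: 8.48
eef_pos: [0.5856, 0.1231, 0.0611]
tcp_rot: [3.142, 0.0, 1.436]
contact_force: [-1.1, -1.8, -1.8]
width: 0.0181
```

Request:
send_rows --steps '[{"translation": [0.006,0,0],"angular": [0,0,0],"claw": -1},{"translation": [0.012,0,0],"angular": [0,0,0],"claw": -1},{"translation": [0.016,0,0],"angular": [0,0,0],"claw": -1},{"translation": [0.019,0,0],"angular": [0,0,0],"claw": -1},{"translation": [0.019,0,0],"angular": [0,0,0],"claw": -1}]'

```text
clock: 8.9
eef_pos: [0.5881, 0.1418, 0.0612]
tcp_rot: [3.141, -0.0, 1.436]
contact_force: [0.1, 0.3, -1.3]
width: 0.0178
```

Run:
```python
from h import *
from workcell import eyes,readout
s=readout.sense();print(s['width'],s['eef_pos'],s['tcp_rot'],s['contact_force'])
b=eyes.snapshot("scene")[:,:,::-1]
cv2.imwrite("pics/b7.png",b)
f=lambda i,x,y:cv2.resize(i[y:y+85,x:x+110],None,fx=7,fy=7,interpolation=cv2.INTER_CUBIC)
cv2.imwrite("pics/g7.png",f(b,190,170))
```

```text
0.017813850183169912 [0.58807569 0.1417614  0.06119968] [ 3.14145438e+00 -2.86948188e-04  1.43554635e+00] [ 0.05565889  0.25947995 -1.27619998]
```

View pics/g7.png

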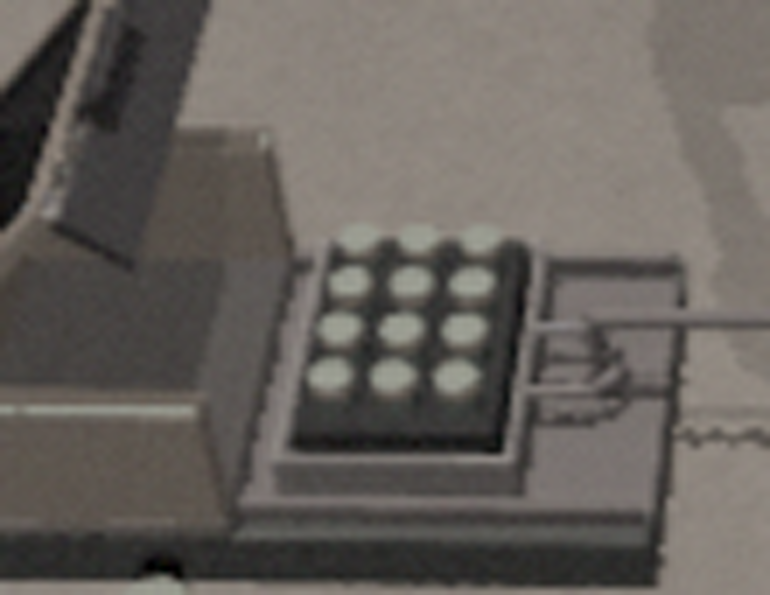

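Request:
send_rows --steps '[{"translation": [-0.004,0,0],"angular": [0,0,0],"claw": -1},{"translation": [-0.008,0,0],"angular": [0,0,0],"claw": -1},{"translation": [-0.009,0,-0.01],"angular": [0,0,0],"claw": -1},{"translation": [-0.009,0,-0.025],"angular": [0,0,0],"claw": -1},{"translation": [-0.009,0,-0.04],"angular": [0,0,0],"claw": -1},{"translation": [-0.009,0,-0.06],"angular": [0,0,0],"claw": -1},{"translation": [-0.009,0,-0.08],"angular": [0,0,0],"claw": -1},{"translation": [-0.009,0,-0.08],"angular": [0,0,0],"claw": -1}]'

```text
clock: 9.62
eef_pos: [0.5887, 0.1322, 0.1456]
tcp_rot: [3.136, -0.002, 1.435]
contact_force: [0.6, 0.8, 0.1]
width: 0.0177
```

Run:
```python
from h import *
from workcell import eyes,readout
s=readout.sense();print(s['width'],s['eef_pos'],s['tcp_rot'],s['contact_force'])
b=eyes.snapshot("scene")[:,:,::-1]
cv2.imwrite("pics/b8.png",b)
f=lambda i,x,y:cv2.resize(i[y:y+85,x:x+110],None,fx=7,fy=7,interpolation=cv2.INTER_CUBIC)
cv2.imwrite("pics/g8.png",f(b,190,170))
go((.5080,.3140,.138),1.846)
```

```text
0.017726525589387625 [0.58874205 0.13216091 0.14560524] [ 3.13596595e+00 -1.56700390e-03  1.43492442e+00] [0.6317018  0.79813241 0.11139376]
trans [ 0.1694 -0.104   0.0055] ang/0.5 [ 8.500e-03 -6.000e-04 -8.222e-01] dist 0.1988 clk 9.67
```

View pics/g8.png

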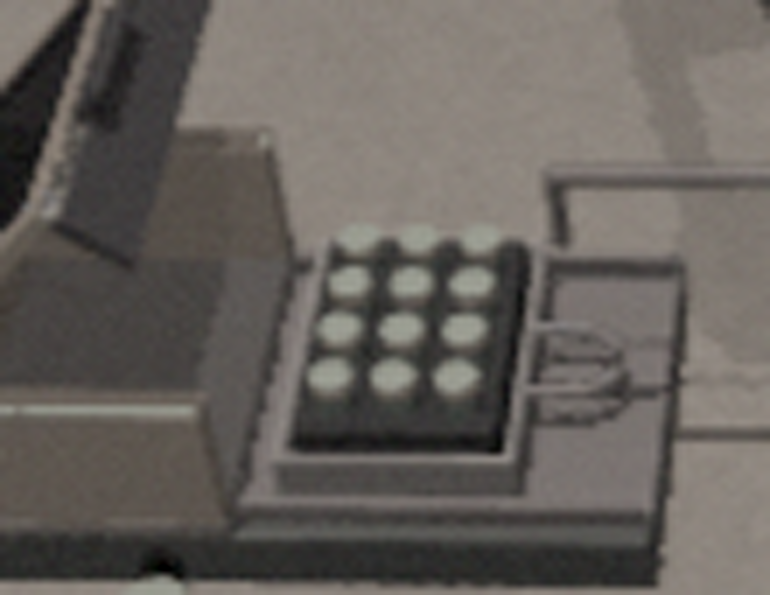

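Request:
send_rows --steps '[{"translation": [0.02,-0.012,0],"angular": [0,0,-0.1],"claw": -1},{"translation": [0.05,-0.03,0],"angular": [0,0,-0.24],"claw": -1},{"translation": [0.08,-0.049,0],"angular": [0,0,-0.4],"claw": -1},{"translation": [0.11,-0.068,0],"angular": [0,0,-0.55],"claw": -1},{"translation": [0.135,-0.083,0],"angular": [0,0,-0.67],"claw": -1},{"translation": [0.155,-0.095,0],"angular": [0,0,-0.77],"claw": -1},{"translation": [0.169,-0.104,0.005],"angular": [0,0,-0.822],"claw": -1},{"translation": [0.169,-0.104,0.005],"angular": [0,0,-0.822],"claw": -1}]'

```text
clock: 10.33
eef_pos: [0.5044, 0.3159, 0.135]
tcp_rot: [-3.14, -0.0, 1.85]
contact_force: [-0.6, -0.1, -0.9]
width: 0.0179
```

Run:
```python
from h import *
from workcell import eyes
import pickle
go((.5077,.3134,.0351),1.846)
p=eyes.camera_params("wrist");pickle.dump(p,open("w2.pkl","wb"))
cv2.imwrite("pics/w2.png",eyes.snapshot("wrist")[:,:,::-1])
```

```text
trans [-0.0033  0.0027  0.0999] ang/0.5 [-0.0039 -0.0008  0.0087] dist 0.0999 clk 10.33
```

View pics/w2.png

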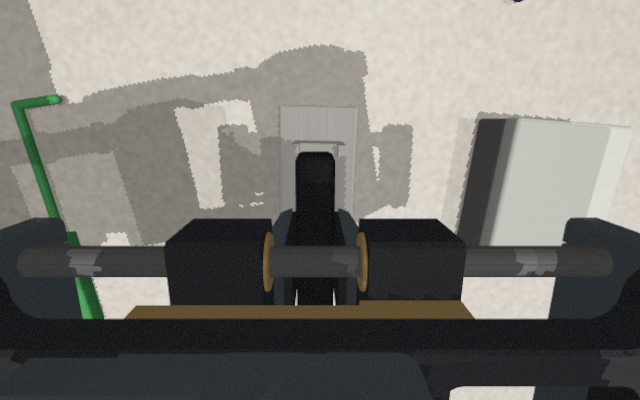

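Request:
send_rows --steps '[{"translation": [-0.003,0.002,0.02],"angular": [0,0,0.006],"claw": -1},{"translation": [-0.003,0.002,0.04],"angular": [0,0,0.006],"claw": -1},{"translation": [-0.003,0.002,0.06],"angular": [0,0,0.006],"claw": -1},{"translation": [-0.003,0.002,0.07],"angular": [0,0,0.006],"claw": -1},{"translation": [-0.003,0.002,0.07],"angular": [0,0,0.006],"claw": -1}]'

```text
clock: 10.8
eef_pos: [0.5083, 0.31, 0.064]
tcp_rot: [-3.138, 0.001, 1.842]
contact_force: [-1.0, 0.3, -1.5]
width: 0.0177
```

Run:
```python
from h import *
go((.5077,.3134,.0351),1.846)
from workcell import eyes
w=eyes.snapshot("wrist")[90:230,260:380,::-1]
cv2.imwrite("pics/g9.png",cv2.resize(w,None,fx=4,fy=4))
go((.5077,.3134,.0351),1.846)
```

```text
trans [0.0035 0.0005 0.0289] ang/0.5 [-0.008   0.0016 -0.0079] dist 0.0291 clk 10.8
trans [ 0.0031 -0.0004  0.0304] ang/0.5 [-0.0043  0.0009 -0.0075] dist 0.0305 clk 10.85
```

View pics/g9.png

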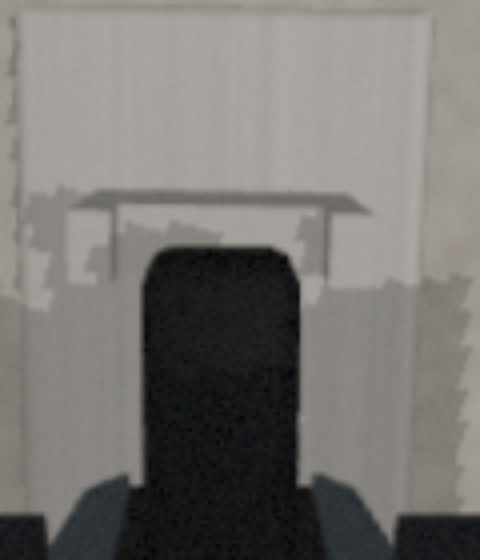

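Request:
send_rows --steps '[{"translation": [0.003,0,0.008],"angular": [0,0,-0.006],"claw": -1},{"translation": [0.003,0,0.016],"angular": [0,0,-0.006],"claw": -1},{"translation": [0.003,0,0.022],"angular": [0,0,-0.006],"claw": -1},{"translation": [0.003,0,0.026],"angular": [0,0,-0.006],"claw": -1},{"translation": [0.003,0,0.028],"angular": [0,0,-0.006],"claw": -1},{"translation": [0.003,0,0.029],"angular": [0,0,-0.006],"claw": -1},{"translation": [0.003,0,0.029],"angular": [0,0,-0.006],"claw": -1}]'

```text
clock: 11.43
eef_pos: [0.5085, 0.3143, 0.0371]
tcp_rot: [-3.141, 0.0, 1.846]
contact_force: [-1.1, -0.2, -1.4]
width: 0.018
```

Run:
```python
from h import *
go((.5077,.3134,.0351),1.846)
from workcell import eyes
eyes.snapshot("wrist")
go((.5077,.3134,.0351),1.846)
```

```text
trans [-0.0006 -0.001   0.002 ] ang/0.5 [-0.0002  0.0001  0.0006] dist 0.0023 clk 11.43
trans [-0.0007 -0.0011  0.0022] ang/0.5 [ 0.0002 -0.0001  0.0006] dist 0.0025 clk 11.48
```

Still about 2 mm above the notch floor, so I'll lower the last bit and open gently.

Request:
send_rows --steps '[{"translation": [0,0,0.001],"angular": [0,0,0],"claw": -1},{"translation": [0,0,0.002],"angular": [0,0,0],"claw": -1},{"translation": [0,0,0.002],"angular": [0,0,0],"claw": -1},{"translation": [0,0,0.002],"angular": [0,0,0],"claw": -0.4},{"translation": [0,0,0.002],"angular": [0,0,0],"claw": -0.2},{"translation": [0,0,0.002],"angular": [0,0,0],"claw": 0},{"translation": [0,0,0.002],"angular": [0,0,0],"claw": 0.3},{"translation": [0,0,0.002],"angular": [0,0,0],"claw": 0.3}]'

```text
clock: 12.15
eef_pos: [0.5085, 0.3143, 0.0353]
tcp_rot: [3.141, -0.0, 1.846]
contact_force: [0.3, 0.8, -0.4]
width: 0.0485
```

Request:
send_rows --steps '[{"translation": [0,0,0],"angular": [0,0,0],"claw": 0.3},{"translation": [0,0,0],"angular": [0,0,0],"claw": 0.3},{"translation": [0,0,0],"angular": [0,0,0],"claw": 0.3},{"translation": [0,0,0],"angular": [0,0,0],"claw": 0.3}]'

```text
clock: 12.48
eef_pos: [0.5085, 0.3143, 0.0352]
tcp_rot: [3.142, -0.0, 1.846]
contact_force: [-0.4, 0.1, -0.8]
width: 0.0593
```

Retract straight up.

Request:
send_rows --steps '[{"translation": [0,0,-0.02],"angular": [0,0,0],"claw": 0.3},{"translation": [0,0,-0.05],"angular": [0,0,0],"claw": 0.3},{"translation": [0,0,-0.09],"angular": [0,0,0],"claw": 0.3},{"translation": [0,0,-0.13],"angular": [0,0,0],"claw": 0.3},{"translation": [0,0,-0.17],"angular": [0,0,0],"claw": 0.3},{"translation": [0,0,-0.21],"angular": [0,0,0],"claw": 0.3},{"translation": [0,0,-0.25],"angular": [0,0,0],"claw": -1},{"translation": [0,0,-0.26],"angular": [0,0,0],"claw": -1}]'

```text
clock: 13.15
eef_pos: [0.5102, 0.3152, 0.3019]
tcp_rot: [3.133, -0.002, 1.846]
contact_force: [1.4, -0.4, 1.1]
width: 0.0486
```

Run:
```python
from h import *
from workcell import eyes
cv2.imwrite("pics/w3.png",eyes.snapshot("wrist")[:,:,::-1])
f=lambda i,x,y:cv2.resize(i[y:y+80,x:x+100],None,fx=4,fy=4,interpolation=cv2.INTER_CUBIC)
a=eyes.snapshot("side")[:,:,::-1];b=eyes.snapshot("scene")[:,:,::-1];cv2.imwrite("pics/a10.png",a);cv2.imwrite("pics/b10.png",b)
cv2.imwrite("pics/g10.png",np.hstack([f(a,250,215),f(b,320,170)]))
```

```text
(no output)
```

View pics/w3.png

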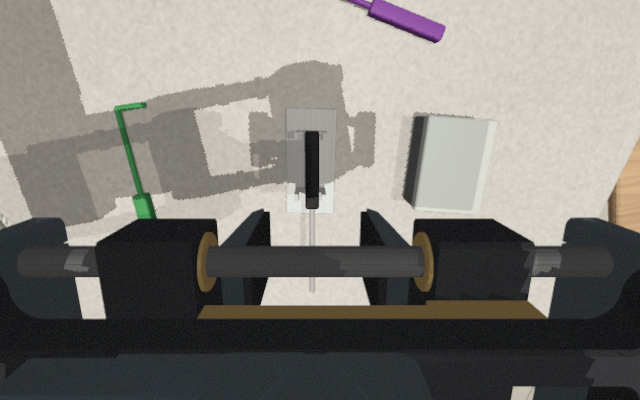

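View pics/g10.png

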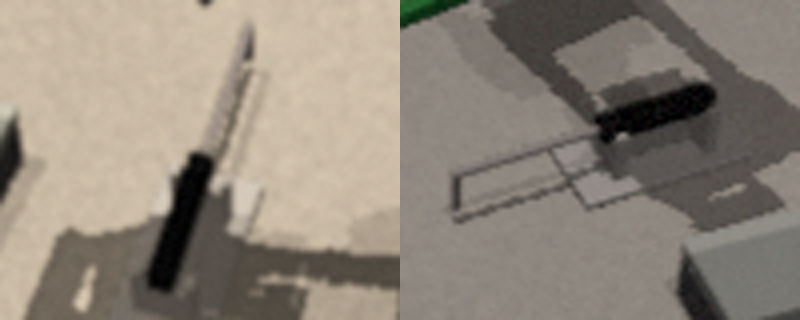

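View pics/a10.png

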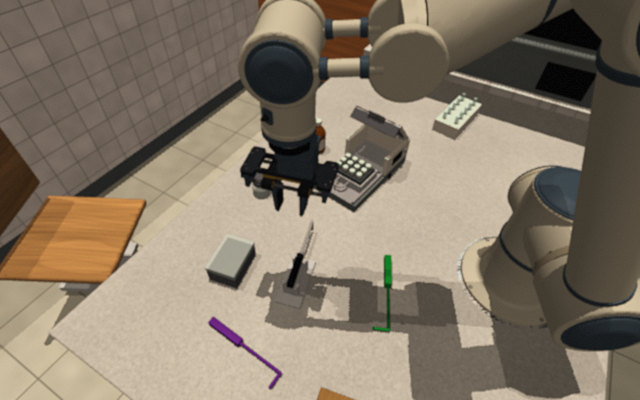

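```bash
cat > f3.py <<'E'
from f1 import *
def ov(img,tc,name):
    s=box(lambda m:pl(h,m),(-175,0),(-70,70),(30,),(255,0,0))
    q=pl(h,(tc,0,0))[0]
    s+=box(lambda m:tray([q[0],q[1],h[2]],m),(-50,50),(-65,65),(0,28),(0,255,255))
    draw(img,"scene",190,170,110,85,7,name,s)
if __name__=="__main__":
    ov("pics/b10.png",-70,"pics/o5.png")
    go((.531,-.2185,.30),1.42)
E
python3 f3.py
```

```text
trans [-0.5189 -0.1236 -0.0045] ang/0.5 [ 0.0037 -0.0016  0.8526] dist 0.5334 clk 13.3
```

View pics/o5.png

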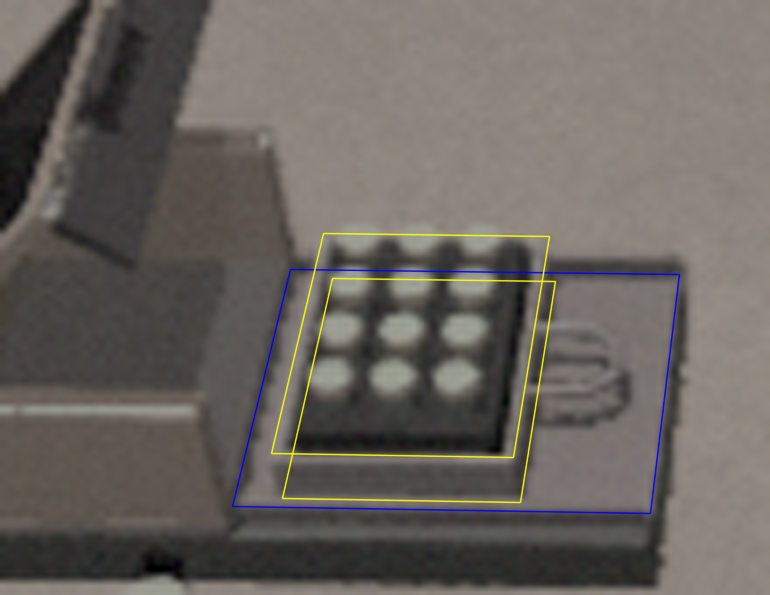

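Request:
send_rows --steps '[{"translation": [-0.26,-0.062,-0.02],"angular": [0,0,0.45],"claw": -1},{"translation": [-0.26,-0.062,-0.02],"angular": [0,0,0.45],"claw": -1},{"translation": [-0.26,-0.062,-0.02],"angular": [0,0,0.45],"claw": -1},{"translation": [-0.26,-0.062,-0.02],"angular": [0,0,0.45],"claw": -1},{"translation": [-0.4,-0.095,-0.02],"angular": [0,0,0.8],"claw": -1},{"translation": [-0.4,-0.095,-0.02],"angular": [0,0,0.8],"claw": -1},{"translation": [-0.4,-0.095,-0.02],"angular": [0,0,0.85],"claw": -1},{"translation": [-0.4,-0.095,-0.02],"angular": [0,0,0.85],"claw": -1}]'

```text
clock: 13.97
eef_pos: [0.5214, -0.0201, 0.3112]
tcp_rot: [-3.139, -0.0, 1.419]
contact_force: [1.4, -0.4, 0.3]
width: 0.0005
```

Run:
```python
from h import *
go((.531,-.2185,.27),1.42)
```

```text
trans [-0.1947  0.0395  0.0411] ang/0.5 [-0.0053 -0.     -0.0012] dist 0.2029 clk 13.97
```

Request:
send_rows --steps '[{"translation": [-0.04,0.008,0],"angular": [0,0,0],"claw": -1},{"translation": [-0.08,0.016,0],"angular": [0,0,0],"claw": -1},{"translation": [-0.115,0.024,0],"angular": [0,0,0],"claw": -1},{"translation": [-0.145,0.03,0],"angular": [0,0,0],"claw": -1},{"translation": [-0.165,0.034,0],"angular": [0,0,0],"claw": -1},{"translation": [-0.175,0.036,0],"angular": [0,0,0],"claw": -1},{"translation": [-0.175,0.036,0],"angular": [0,0,0],"claw": -1}]'

```text
clock: 14.55
eef_pos: [0.5315, -0.1981, 0.3111]
tcp_rot: [-3.139, -0.001, 1.419]
contact_force: [-0.5, 0.4, 1.1]
width: 0.0008
```

Run:
```python
from h import *
from workcell import eyes
go((.531,-.2185,.24),1.42)
f=lambda i,x,y:cv2.resize(i[y:y+100,x:x+100],None,fx=4,fy=4,interpolation=cv2.INTER_CUBIC)
a=eyes.snapshot("side")[:,:,::-1];b=eyes.snapshot("scene")[:,:,::-1]
cv2.imwrite("pics/g11.png",np.hstack([f(a,320,80),f(b,160,130)]))
```

```text
trans [-0.0203  0.0027  0.0711] ang/0.5 [-0.0047 -0.001  -0.0017] dist 0.074 clk 14.55
```

View pics/g11.png

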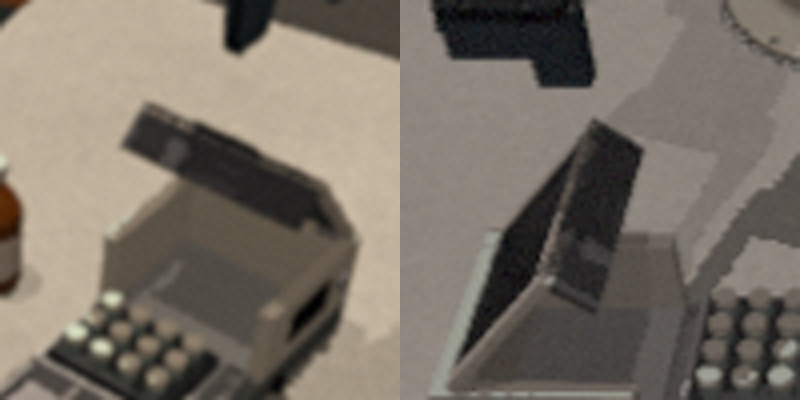

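Request:
send_rows --steps '[{"translation": [-0.012,0.002,0.02],"angular": [0,0,0],"claw": -1},{"translation": [-0.02,0.003,0.045],"angular": [0,0,0],"claw": -1},{"translation": [-0.02,0.003,0.06],"angular": [0,0,0],"claw": -1},{"translation": [-0.02,0.003,0.07],"angular": [0,0,0],"claw": -1},{"translation": [-0.02,0.003,0.07],"angular": [0,0,0],"claw": -1}]'

```text
clock: 15.07
eef_pos: [0.5312, -0.215, 0.2408]
tcp_rot: [-3.138, -0.001, 1.423]
contact_force: [0.1, 0.5, 0.3]
width: 0.0003
```

Run:
```python
from h import *
# contact via radius 137 top edge; follow with TCP over radius 128
for t in (.87,.8,.7,.6,.5,.4,.3,.2,.1,.05,0):
    x=.125-.128*np.cos(t)+.006*np.sin(t); z=.108+.137*np.sin(t)+.006*np.cos(t)
    print(t,round(x,4),round(z,4))
go((.531,-.2185,.24),1.42)
```

```text
0.87 0.047 0.2166
0.8 0.0401 0.2105
0.7 0.031 0.2008
0.6 0.0227 0.1903
0.5 0.0155 0.1789
0.4 0.0094 0.1669
0.3 0.0045 0.1542
0.2 0.0007 0.1411
0.1 -0.0018 0.1276
0.05 -0.0025 0.1208
0 -0.003 0.114
trans [-0.0035  0.0003  0.0008] ang/0.5 [-0.0066 -0.0028  0.005 ] dist 0.0036 clk 15.07
```

Request:
send_rows --steps '[{"translation": [0,0,0.012],"angular": [0,0,0],"claw": -1},{"translation": [0,0,0.024],"angular": [0,0,0],"claw": -1},{"translation": [0.002,0,0.03],"angular": [0,0,0],"claw": -1},{"translation": [0.007,0,0.035],"angular": [0,0,0],"claw": -1},{"translation": [0.0115,0,0.04],"angular": [0,0,0],"claw": -1},{"translation": [0.016,0,0.045],"angular": [0,0,0],"claw": -1},{"translation": [0.02,0,0.0505],"angular": [0,0,0],"claw": -1},{"translation": [0.0235,0,0.056],"angular": [0,0,0],"claw": -1}]'

```text
clock: 15.73
eef_pos: [0.5358, -0.193, 0.1866]
tcp_rot: [3.141, 0.0, 1.422]
contact_force: [0.4, 0.3, 1.4]
width: 0.0002
```

Run:
```python
from h import *
from workcell import eyes
f=lambda i,x,y:cv2.resize(i[y:y+100,x:x+100],None,fx=4,fy=4,interpolation=cv2.INTER_CUBIC)
a=eyes.snapshot("side")[:,:,::-1];b=eyes.snapshot("scene")[:,:,::-1]
cv2.imwrite("pics/g12.png",np.hstack([f(a,320,80),f(b,160,130)]))
w=pl([.5377,-.173,-1.7221],(-2.5,0,120));go(w[0],1.42)
```

```text
trans [ 0.0224 -0.0003  0.0659] ang/0.5 [-0.003  -0.0011  0.0038] dist 0.0696 clk 15.83
```

View pics/g12.png

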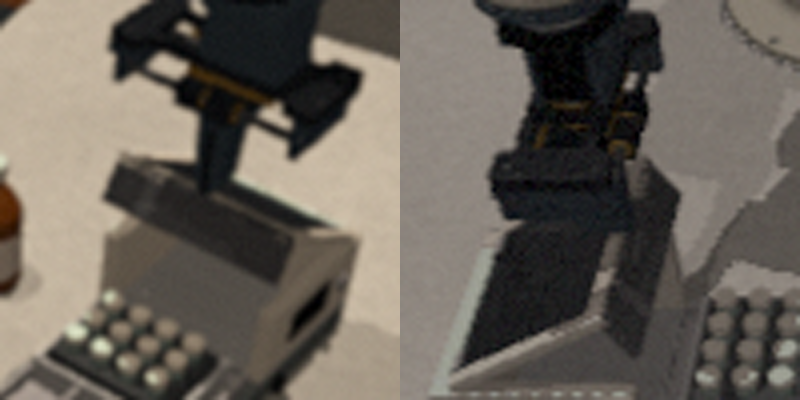

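Request:
send_rows --steps '[{"translation": [0.005,0,0.008],"angular": [0,0,0],"claw": -1},{"translation": [0.008,0,0.014],"angular": [0,0,0],"claw": -1},{"translation": [0.011,0,0.02],"angular": [0,0,0],"claw": -1},{"translation": [0.0135,0,0.026],"angular": [0,0,0],"claw": -1},{"translation": [0.0157,0,0.0325],"angular": [0,0,0],"claw": -1},{"translation": [0.0177,0,0.039],"angular": [0,0,0],"claw": -1},{"translation": [0.0195,0,0.0456],"angular": [0,0,0],"claw": -1},{"translation": [0.021,0,0.052],"angular": [0,0,0],"claw": -1}]'

```text
clock: 16.5
eef_pos: [0.5387, -0.1727, 0.134]
tcp_rot: [-3.141, 0.0, 1.421]
contact_force: [0.3, -0.0, 0.6]
width: 0.0007
```

Request:
send_rows --steps '[{"translation": [0.001,0,0.005],"angular": [0,0,0],"claw": -1},{"translation": [0.001,0,0.01],"angular": [0,0,0],"claw": -1},{"translation": [0.001,0,0.014],"angular": [0,0,0],"claw": -1},{"translation": [0.001,0,0.017],"angular": [0,0,0],"claw": -1},{"translation": [0.001,0,0.017],"angular": [0,0,0],"claw": -1}]'

```text
clock: 16.92
eef_pos: [0.5385, -0.1718, 0.1171]
tcp_rot: [-3.141, -0.0, 1.421]
contact_force: [-0.2, -0.5, -0.1]
width: 0.0007
```

Request:
send_rows --steps '[{"translation": [0,0,0.001],"angular": [0,0,0],"claw": -1},{"translation": [0,0,0.002],"angular": [0,0,0],"claw": -1},{"translation": [0,0,0.003],"angular": [0,0,0],"claw": -1},{"translation": [0,0,0.003],"angular": [0,0,0],"claw": -1}]'

```text
clock: 17.25
eef_pos: [0.5389, -0.1719, 0.1148]
tcp_rot: [3.141, 0.0, 1.421]
contact_force: [0.3, 0.5, 0.4]
width: 0.0003
```

Run:
```python
from h import *
from workcell import eyes,readout
f=lambda i,x,y:cv2.resize(i[y:y+100,x:x+100],None,fx=4,fy=4,interpolation=cv2.INTER_CUBIC)
a=eyes.snapshot("side")[:,:,::-1];b=eyes.snapshot("scene")[:,:,::-1]
cv2.imwrite("pics/g13.png",np.hstack([f(a,320,80),f(b,160,150)]))
print(readout.sense()['contact_force'],readout.sense()['eef_pos'])
```

```text
[ 0.61742319 -0.28184715  0.27886218] [ 0.53886067 -0.17193249  0.11484832]
```

View pics/g13.png

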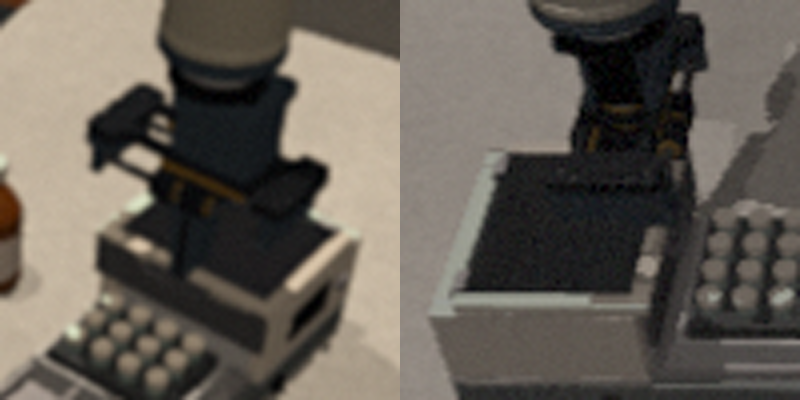

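Nearly shut. I'll press in 1 mm steps and watch the force.

Request:
send_rows --steps '[{"translation": [0,0,0.001],"angular": [0,0,0],"claw": -1},{"translation": [0,0,0.002],"angular": [0,0,0],"claw": -1},{"translation": [0,0,0.002],"angular": [0,0,0],"claw": -1}]'

```text
clock: 17.6
eef_pos: [0.539, -0.1719, 0.114]
tcp_rot: [3.141, 0.0, 1.421]
contact_force: [-5.8, 2.3, 21.9]
width: 0.0009
```

The force rose to 22 N at TCP z = 0.114, so the hood is on its stop. I'll retract.

Request:
send_rows --steps '[{"translation": [0,0,-0.01],"angular": [0,0,0],"claw": -1},{"translation": [0,0,-0.04],"angular": [0,0,0],"claw": -1},{"translation": [0,0,-0.08],"angular": [0,0,0],"claw": -1},{"translation": [0,0,-0.12],"angular": [0,0,0],"claw": -1},{"translation": [0,0,-0.16],"angular": [0,0,0],"claw": -1},{"translation": [0,0,-0.2],"angular": [0,0,0],"claw": -1},{"translation": [0,0,-0.2],"angular": [0,0,0],"claw": -1},{"translation": [0,0,-0.2],"angular": [0,0,0],"claw": -1}]'

```text
clock: 18.27
eef_pos: [0.5397, -0.1723, 0.3153]
tcp_rot: [3.137, 0.001, 1.421]
contact_force: [0.8, 1.0, -0.6]
width: 0.0005
```

Run:
```python
from h import *
from f1 import draw,loop,box,h
from f3 import ov
from workcell import eyes
a=eyes.snapshot("side")[:,:,::-1];b=eyes.snapshot("scene")[:,:,::-1]
cv2.imwrite("pics/a14.png",a);cv2.imwrite("pics/b14.png",b)
s=box(lambda m:pl(h,m),(-12,125),(-84,84),(114,),(0,255,0))
draw("pics/a14.png","side",330,110,90,90,6,"pics/t1.png",s)
draw("pics/b14.png","scene",165,170,130,90,6,"pics/t2.png",s)
x,y=cv2.imread("pics/t1.png"),cv2.imread("pics/t2.png")
cv2.imwrite("pics/t3.png",np.vstack([cv2.resize(x,(400,400))[:,:],]) )
```

```text
(no output)
```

View pics/t1.png

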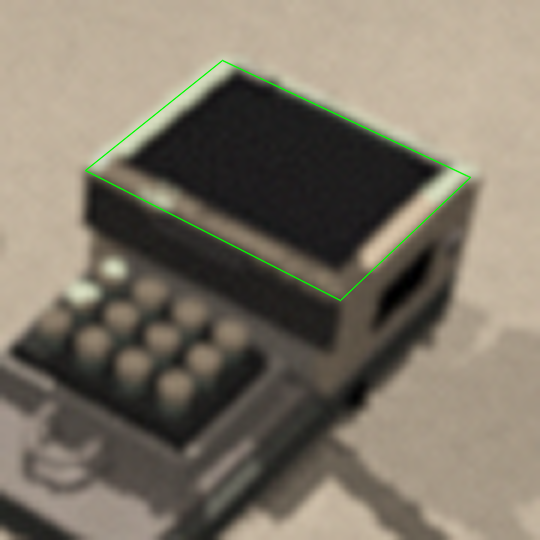

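View pics/t2.png

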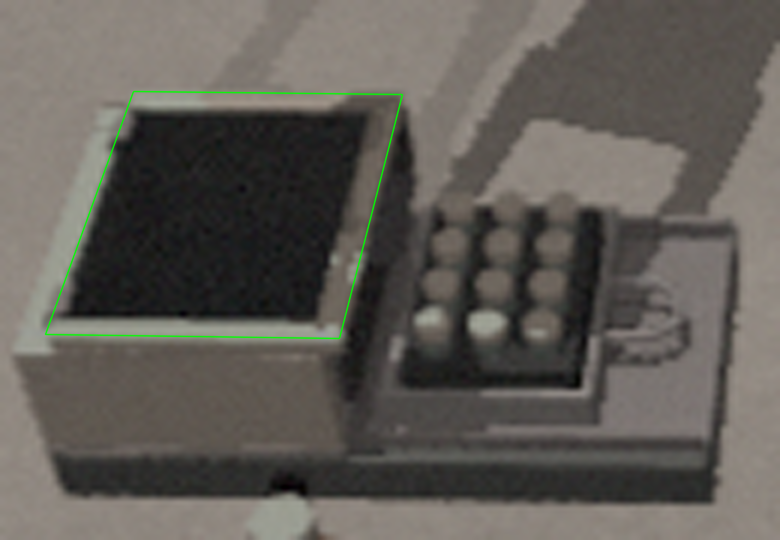

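View pics/b14.png

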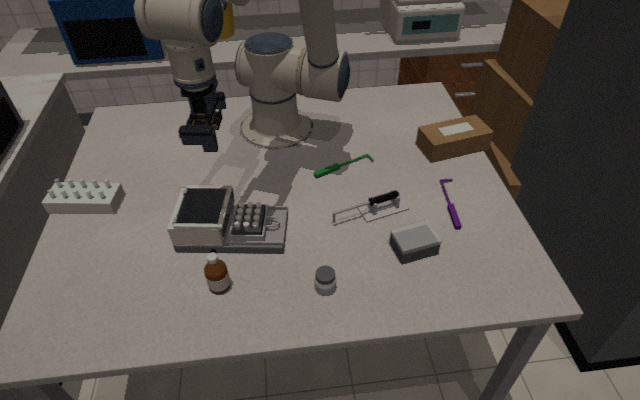

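Run:
```python
from workcell import arm,readout
print(readout.sense()['clock'],arm.close_job())
```

```text
the job is handed in; nothing more can be done
18.3667 None
```

I took the black-handled hook from its rest, dropped its tip into the loop and pulled the tray out by its loop alone. Then I put the hook back and pressed the hood shut. The job was handed in at 18.4 s of the 67 s allowed.

- **Tray:** it lies flat between the rails, with its centre about 70 mm out from the bay mouth. Its rear edge is about 20 mm clear of the bay, and its front edge and loop are both short of the shelf's end. An outline drawn at that position matched the picture.
- **Hook:** after release, pictures from all three cameras showed the handle lying between the cheeks of both notches. That view was not enlarged again at the end, but in the last picture it looks the same as before I took it.
- **Hood:** the force rose to about 22 N at a fingertip height of 114 mm, the height given for the shut hood. That is more than the 1 to 4 N needed, because the last 2 mm step pressed against the stop. The outline of a shut hood fits both camera views to within a few millimetres.
- **Bystanders:** the bottle, jar and tip box look to be where they started.

No check failed. The first fit of the tray's position disagreed with the picture because I had read the loop's shadow as the wire. I redid that fit before moving.

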